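Load a battery module into the ageing box

ROBOT

A 6-joint arm with a two-finger parallel gripper is mounted at the origin on the work surface. World frame = base frame: x ahead of the robot, y to its left, z up, the work surface at z = 0. Lengths are in mm, angles in degrees, forces in N, time in s.
With the tool pointing down it reaches from about 350 to 875 mm from the base axis. Payload 15.5 kg.
Tool frame: the origin (TCP) lies on the centre line of the jaws, within the pads' length; the fingertips stand 14 mm ahead of it and the grasp point (between the pads) lies 5 mm behind it; z points along the fingers, y is the direction in which the jaws open and shut (so a half turn about z gives the same grasp; the last joint's range is limited). The gripper opens to 85 mm and grips with 20 to 120 N. Pads are 22 mm wide; open, the fingers measure 114 mm over their backs; the gripper's body (76 mm by 85 mm) begins 54 mm behind the grasp point. The pads swing forward as they close: fully open they stand 13 mm farther back than shut.
Start: joints at [65.919, 28.281, 77.091, -0, 74.628, -5.472], TCP at [199.445, 592.325, 245.277] pointing down, gripper open.
Joint ranges: [-166.48, 166.48], [-47.26, 123.95], [12.59, 153.08], [-70.14, 250.14], [6.76, 159.57], [-176.63, 176.63]. Speed limits (degrees/s): [108.29, 108.29, 147.25, 172.46, 172.46, 172.46].

INTERFACE

Orientations are given as a 3x3 rotation matrix whose columns are the frame's x, y, z axes.
In Python, from bench import get_state, optics, sign_off gives the robot as it stands.
- The arm moves only by the tool jog_arm, never from a script. Its argument "deltas" is a list that holds one entry, the list of rows, each a list of 4 numbers: the shift along the tool's x, y, z in m, then the turn about the tool's z in rad. A call has 1 to 5 rows; each row is the pose to reach, as a shift and turn from the pose commanded when the call began, along the tool's axes at that moment; what a row does not reach only later rows make up. A row lasts 1/12 s, in which the tool goes at most 41.7 mm and 7.16 degrees, less where a joint would pass 70% of its speed; a pose out of reach is approached as far as the arm can. A call with a gripper value outside its range is refused whole. "fingers" is the finger opening in m, from 0 to 0.0854, set as the call begins (left out, the last holds). The fingers move at their own pace and stop on an object; the grip force is fixed at half the most. Time passes only in rows, so rows that repeat a pose let the fingers close. It gives the time, the measured TCP pose, the force and the opening at its end, in the units of the state.
- get_state(): the state, without advancing time (a new reading comes with each control period).
- optics.read_camera(name): name is "side" or "top" or "wrist"; returns a dict with "frame" (480x640x3 uint8, red, green, blue), "range_z" (480x640 float32, mm along the optical axis (not along the pixel's ray), 0 where there is no reading), "intrinsics" (3x3 intrinsics, pixels), "world_from_camera" (4x4, takes a point from camera to world coordinates). Camera axes: x right, y down, z forward; pixel columns grow to the right and rows downward; lengths in mm; the calibration is good to about 2 mm. A picture is of the moment at which its call begins.
- sign_off(): hands the job in, once; it reports no verdict.
The state is a dict: "clock": time; "joint_pos": joint angles; "joint_velocities": joint speeds; "effort": joint torques, N m; "ee_pos": TCP position; "eef_rot": TCP orientation; "wrist_force": force on the tool from outside, world axes, zero at the start; "torque": the same for the moment, N m; "grip_width": opening from 0.0 (shut) to 1.0 (fully open).
Only numpy, scipy, OpenCV 4.12 (cv2) and the standard library are available. Lean on these libraries where they do the work, as an engineer would, in place of code of your own. Each camera call takes 0.05 s, during which the arm holds its last target.

TASK

Raise the ageing box's lid, work the red knee knob so that its folding stay locks past straight and props it, and stand the green-banded battery module upright on the floor of the empty bay, setting it down without dropping it. Then break the stay's knee while the lid is still up and lower the lid gently until it is fully shut. Leave everything else where it is.

Things in the scene. Friction and masses are not known exactly. Their poses are not given: they have to be found in the camera images.
- box: Grey steel box fixed to the bench, 240 (x) x 200 (y) x 120 mm high, walls 5 mm, inner floor 35 mm up. Origin: centre of its underside; x runs along the hinge line away from the robot, y to the hinge side (robot's left). A yellow divider 80 mm high at x = -10 mm parts the full bay (-x end) from the empty, green-floored bay (+x end). Folding stay outside the -x end, in the plane x = -134 mm.
- hinge (a point): Point on the lid's hinge line at the middle of its length: y = +105 mm, z = 122 mm in the box frame, same axes. The hinge line runs along the box's x.
- bay (a point): Middle of the empty bay's floor: x = +54, y = 0, z = 35 mm in the box frame, same axes as the box. The bay is 122 mm (x) by 190 mm (y), 85 mm deep below the rim.
- lid (a joint): Angle of the white lid (240 x 200 x 6 mm, about 0.6 kg), rad: 0 shut, grows as its free -y edge rises, 1.047 (60 degrees) with the stay straight, its end of travel. The stiff hinge holds it where it is left above 0.8 rad; left lower it may fall. Raised, it overhangs the bay, its free edge half-way across the box: reach in with the hand leaning towards box -y.
- handle (a point): Middle of the lid's black handle: a round bar 14 mm thick, 140 mm long, parallel to the hinge line, 250 mm from it and 2 mm above it square to the lid (shut: in front of the box's -y side, 124 mm over the bench). It stands 45 mm clear of the lid's free edge on a leg at each end. Axes turn with the lid; x along the hinge line.
- knee (a joint): Knee of the folding stay, rad: 0 folded (lid shut), 2.546 dead straight, stop at 2.676 past straight: locked, propping the lid (locked = above 2.586). Light friction, no spring. With the lid near 1.0 rad, pulling the knob away from the hinge (box -y, slightly up) locks it, lifting the lid the last degrees with a few N; pushing it towards the hinge (box +y, slightly down) breaks it.
- stay_lower (a joint): Angle of the stay's lower link, rad: 0 with the lid shut, 1.17 with the stay straight, rising. The link is 91.7 mm between pivots; it pivots on the box at y = -45, z = 72 mm (box frame) and carries the knee and knob at its other end. The upper link, also 91.7 mm, pivots on the lid's end edge 130 mm from the hinge line.
- knob (a point): Middle of the red round knob on the knee pin, 18 mm thick, 50 mm long, parallel to the hinge line, sticking out towards the robot; this point is at x = -168 mm in the box frame, 34 mm out from the stay. At y = +46, z = 64 mm with the lid shut, y = -3, z = 153 mm with the stay straight (box frame).
- module: The battery module to load: black block with two green bands (also across its top), yellow top board with copper and aluminium tabs; 46 (own x) x 110 (own y) x 70 mm high (sides straight to 62 mm), 0.5 to 0.75 kg. Origin: centre of its underside, z up. It stands upright on the bench at the robot's right; either end may face either way in the bay.
- module_white: Bystander: same shape of module with white bands, on the bench.
- module_inside: Bystander: white-banded module of the same shape already standing in the box's other bay.
- busbar_tub: Bystander: blue open tub 90 x 100 x 50 mm; origin: centre of its underside.
- bottle: Bystander: white bottle, 60 mm wide, 150 mm high, behind the hinge; origin: centre of its underside.
- tape: Bystander: amber tape ring, 90 mm wide, 25 mm high; origin: centre of its underside.
- driver: Bystander: orange-handled screwdriver, 170 mm long, lying in front of the box.
- weight: Bystander: brass weight, 56 mm wide, 40 mm high; origin: centre of its underside.
- can: Bystander: orange can, 52 mm wide, 130 mm high, beyond the modules; origin: centre of its underside.
There are look-alikes about, which are no part of the job. What is shaped like the module but purple is not meant.

How it is judged:
By the outcome, as a careful person would: the job done as asked, in the order asked, and still so for the second after the job is handed in, with the robot touching nothing.
It also fails if it takes over 72 s, if anything falls off the work surface, if the arm or the gripper's body presses on something with over 40 N, if the wrist force passes 120 N, or if a joint passes its speed limit or range.

## Working session

There is one attempt and no reset: what is moved stays moved. The work goes in short steps, Python scripts to look and compute and a tool call to move; the robot and the scene stay as the last step left them, time stands still between calls to the robot, and variables do not carry over. Pictures are saved under pics/ and viewed, and the job is handed in when it is done.

Besides the shell and the picture viewer there is one more tool, called after "Request:" as name([rows], argument=value, ...), one row to a line, values as JSON. jog_arm: Moves the arm, as the interface text tells. Its arguments: {"type":"object","properties":{"deltas":{"type":"array","items":{"type":"array","items":{"type":"array","items":{"type":"number"}}}},"fingers":{"type":"number"}},"required":["deltas"]}

I'll start by looking at the state and the cameras.

```bash
ls; mkdir -p pics; cat > h.py <<'E'
import numpy as np, cv2, json
from bench import get_state, optics, sign_off
np.set_printoptions(precision=3,suppress=True)
def cam(n,save=None):
    d=optics.read_camera(n)
    if save: cv2.imwrite('pics/'+save,cv2.cvtColor(d['frame'],cv2.COLOR_RGB2BGR))
    return d
def pts(d):
    K=np.array(d['intrinsics']);T=np.array(d['world_from_camera']);z=d['range_z']
    v,u=np.mgrid[0:480,0:640]
    P=np.stack([(u-K[0,2])/K[0,0]*z,(v-K[1,2])/K[1,1]*z,z],-1)
    return P@T[:3,:3].T+T[:3,3]
def ray(d,u,v,h):
    K=np.array(d['intrinsics']);T=np.array(d['world_from_camera'])
    r=T[:3,:3]@np.array([(u-K[0,2])/K[0,0],(v-K[1,2])/K[1,1],1]);o=T[:3,3]
    return o+r*(h-o[2])/r[2]
E
python3 - <<'E'
from h import *
s=get_state()
for k,v in s.items(): print(k,np.array(v))
for n in ['side','top','wrist']:
    d=cam(n,n+'0.png'); print(n,np.array(d['world_from_camera']),np.array(d['intrinsics']))
E
```

```text
pics
clock 0.0
joint_pos [65.92  28.313 77.129  0.001 74.629 -5.47 ]
joint_velocities [ 0.    -0.053  0.105 -0.032  0.07   0.063]
effort [  0.    -88.21  -38.388  -0.      0.01    0.   ]
ee_pos [199.286 592.    244.708]
eef_rot [[-0.948  0.319 -0.001]
 [ 0.319  0.948 -0.001]
 [ 0.    -0.001 -1.   ]]
wrist_force [-0.588  0.655 -0.615]
torque [ 0.041 -0.043  0.031]
grip_width 1.0015082690821122
side [[   0.999   -0.023    0.035  534.77 ]
 [  -0.042   -0.512    0.858 -984.134]
 [  -0.002   -0.859   -0.513  676.56 ]
 [   0.       0.       0.       1.   ]] [[495.415   0.    318.401]
 [  0.    495.415 228.378]
 [  0.      0.      1.   ]]
top [[  -0.      -0.987    0.159  388.507]
 [  -1.      -0.      -0.003   -8.853]
 [   0.003   -0.159   -0.987 1480.016]
 [   0.       0.       0.       1.   ]] [[574.486   0.    316.665]
 [  0.    574.486 242.433]
 [  0.      0.      1.   ]]
wrist [[  0.319   0.899   0.301 121.331]
 [  0.948  -0.302  -0.102 618.798]
 [ -0.001   0.318  -0.948 373.572]
 [  0.      0.      0.      1.   ]] [[393.855   0.    326.706]
 [  0.    393.855 244.871]
 [  0.      0.      1.   ]]
```

View pics/side0.png

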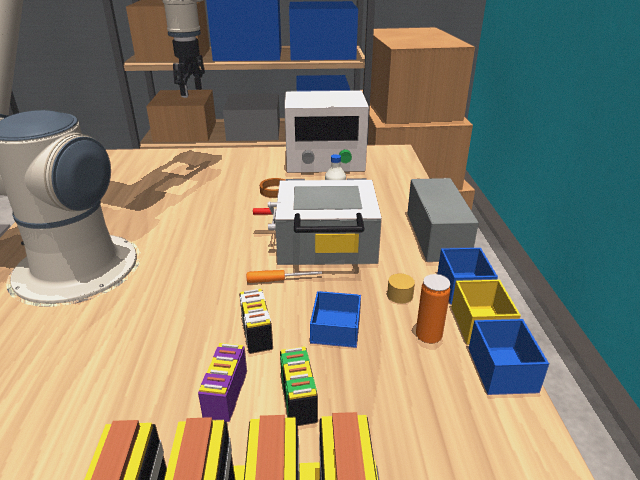

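View pics/top0.png

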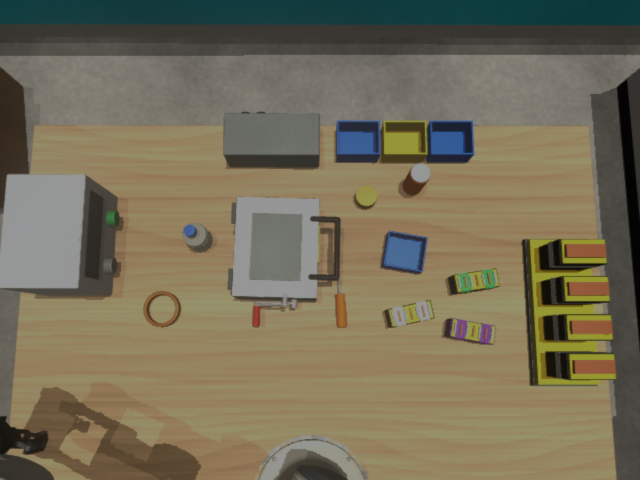

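View pics/wrist0.png

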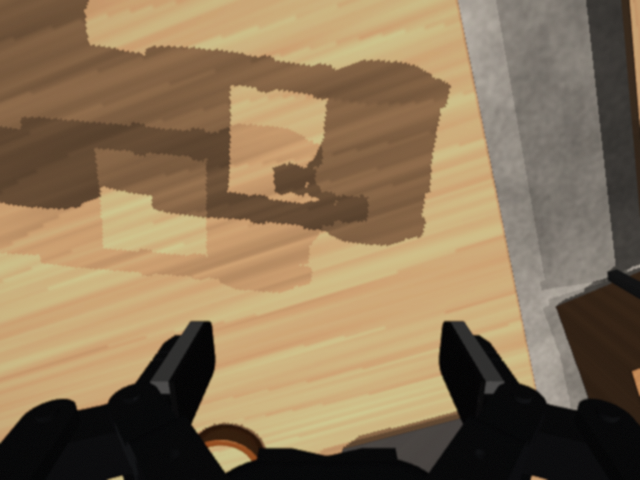

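The cameras show the shut box with its handle at top-view pixel (337,248), the red knob at (257,316) and the green module at (475,281). The purple look-alike is at (471,331). Next I'll measure them.

```bash
cat > m.py <<'E'
from h import *
d=cam('top'); P=pts(d); im=d['frame'].astype(int)
hsv=cv2.cvtColor(d['frame'],cv2.COLOR_RGB2HSV)
Z=P[...,2]
def rect(mask,name):
    q=P[mask][:,:2].astype(np.float32); r=cv2.minAreaRect(q)
    print(name,len(q),'c',np.array(r[0]),'size',np.array(r[1]),'ang',r[2],'zmed',np.median(P[mask][:,2]), 'max',P[mask][:,2].max())
roi=np.zeros(Z.shape,bool)
def R(u0,u1,v0,v1):
    m=np.zeros(Z.shape,bool); m[v0:v1,u0:u1]=1; return m
lid=R(225,322,190,305)&(Z>110)&(Z<135); rect(lid,'lidish')
h=R(305,350,205,290)&(Z>100)&(im.max(-1)<70); rect(h,'handle blk')
h=R(325,350,205,290)&(Z>100); rect(h,'handle bar')
red=R(240,275,300,335)&(im[...,0]>120)&(im[...,1]<70); rect(red,'knob')
for n,b in dict(green=(445,505,262,298),white=(380,440,295,332),purple=(440,500,314,348),tub=(375,435,225,280),can=(400,435,158,200),weight=(350,382,180,215),driver=(330,350,280,332)).items():
    m=R(*b); rect(m&(Z>10),n); rect(m&(Z>55),n+'top')
E
python3 m.py; python3 - <<'E'
import cv2
for n in ['top0']:
    i=cv2.imread(f'pics/{n}.png'); cv2.imwrite('pics/crop1.png',cv2.resize(i[180:350,220:510],None,fx=2.7,fy=2.7,interpolation=cv2.INTER_CUBIC))
E
```

```text
lidish 8503 c [589.107  85.831] size [220.876 257.523] ang 88.7818832397461 zmed 128.35831229589598 max 134.97501277357833
handle blk 519 c [528.548 -29.408] size [ 68.841 281.249] ang 88.17247772216797 zmed 130.63444186724587 max 1480.0155717442194
handle bar 481 c [527.873 -42.539] size [ 43.195 283.486] ang 85.0750503540039 zmed 130.17625193041522 max 1480.0155717442194
knob 114 c [424.088  65.425] size [157.872  46.998] ang 80.98279571533203 zmed 73.36185460776392 max 1480.0155717442194
green 948 c [ 493.677 -231.546] size [ 97.048 482.902] ang 13.916440963745117 zmed 66.42112663127989 max 1480.0155717442194
greentop 845 c [ 476.144 -232.414] size [ 55.356 477.048] ang 14.786566734313965 zmed 66.91532861505993 max 1480.0155717442194
white 906 c [ 425.98  -152.183] size [ 56.398 296.081] ang 12.474742889404297 zmed 66.96872384428843 max 1480.0155717442194
whitetop 857 c [ 421.056 -152.663] size [ 46.204 294.889] ang 12.35954761505127 zmed 67.18222742491935 max 1480.0155717442194
purple 988 c [ 405.103 -239.934] size [458.967  63.597] ang 86.2188491821289 zmed 66.28447658921675 max
[... 409 characters left out ...]
1.779 -176.442] size [106.005 548.187] ang 64.0523910522461 zmed 114.7677658898292 max 1480.0155717442194
cantop 508 c [ 587.714 -153.594] size [ 50.859 489.844] ang 59.92601776123047 zmed 127.26316666411549 max 1480.0155717442194
weight 413 c [584.244 -67.626] size [ 54.769 405.054] ang 65.58627319335938 zmed 39.76152960395984 max 1480.0155717442194
weighttop 3 c [388.507  -8.853] size [0. 0.] ang 0.0 zmed 1480.0155717442194 max 1480.0155717442194
driver 372 c [451.409 -62.494] size [ 69.717 149.92 ] ang 74.48297119140625 zmed 23.299275356198336 max 1480.0155717442194
drivertop 12 c [455.634 -27.871] size [ 15.34  138.692] ang 67.86959838867188 zmed 129.14405008173526 max 1480.0155717442194
```

View pics/crop1.png

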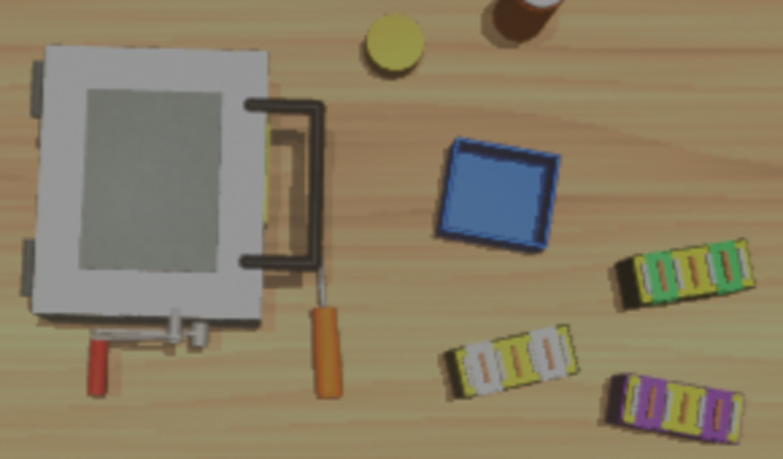

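The crop shows the box with its handle bar along crop x≈318, the stay and knob at the lower left, and the green module at crop (690,272). I'll drop the invalid ranges and use contours with ray casting.

```bash
cat > m2.py <<'E'
from h import *
d=cam('top'); P=pts(d); im=d['frame'].astype(int); ok=d['range_z']>0
Z=np.where(ok,P[...,2],-1)
def R(u0,u1,v0,v1):
    m=np.zeros(Z.shape,bool); m[v0:v1,u0:u1]=1; return m
def contour(mask,h,name):
    m=cv2.morphologyEx(mask.astype(np.uint8),cv2.MORPH_OPEN,np.ones((3,3)))
    cs,_=cv2.findContours(m,cv2.RETR_EXTERNAL,cv2.CHAIN_APPROX_NONE); c=max(cs,key=cv2.contourArea)
    r=cv2.minAreaRect(c); b=cv2.boxPoints(r); w=np.array([ray(d,u,v,h)[:2] for u,v in b])
    cen=w.mean(0); e1=w[1]-w[0]; e2=w[2]-w[1]
    print(name,'c',cen,'L',np.linalg.norm(e1),np.linalg.norm(e2),'ang',np.degrees(np.arctan2(e1[1],e1[0])),np.degrees(np.arctan2(e2[1],e2[0])),'px',np.array(r[0]),'z',np.median(Z[m>0]))
lid=R(222,322,190,305)&(Z>115)&(Z<140)&(im.min(-1)>75); contour(lid,128,'lid')
blk=R(322,352,205,290)&(Z>105)&(im.max(-1)<80)
v,u=np.nonzero(blk); print('bar px',u.min(),u.max(),v.min(),v.max()); 
q=np.array([ray(d,a,b,131)[:2] for a,b in zip(u,v)]); r=cv2.minAreaRect(q.astype(np.float32)); print('bar',r)
red=R(240,275,300,335)&(im[...,0]>90)&(im[...,1]<60)
contour(red,70,'knob'); v,u=np.nonzero(red); print('knob z max/med',np.percentile(Z[red],[10,50,90]))
for n,b in dict(green=(440,510,260,300),white=(375,445,293,335),purple=(436,505,312,350)).items():
    m=R(*b)&(Z>56)&(Z<85); contour(m,68,n)
    q=P[m][:,:2].astype(np.float32); r=cv2.minAreaRect(q); print('  cloud',r,np.percentile(Z[m],[5,50,95]))
g=P[R(440,510,260,300)&(Z>56)&(im[...,1]>im[...,0]*1.5)&(im[...,1]>im[...,2]*1.3)]; print('greenpx',len(g),g.mean(0))
E
python3 m2.py
```

```text
lid c [588.886  88.851] L 256.1914760331727 210.8932724719323 ang -0.5195199785203022 -91.91820015985864 px [273.853 250.412] z 128.2412638259484
bar px 322 339 217 280
bar ((591.8585815429688, -45.94983673095703), (40.719112396240234, 151.32672119140625), 89.91355895996094)
knob c [453.446 130.067] L 4.88069971751458 4.855120596203361 ang -89.99359671299543 -179.0877818039208 px [258. 308.] z 68.86874096001293
knob z max/med [67.449 72.514 76.061]
green c [ 521.307 -404.908] L 110.76626809376248 46.195907848073844 ang -81.26084303281648 -174.09824764673286 px [475.564 280.413] z 66.97113186241154
  cloud ((521.892822265625, -406.8042297363281), (46.276519775390625, 111.75263977050781), 8.606719970703125) [60.847 66.957 73.157]
white c [ 440.506 -241.473] L 110.29743547724408 46.14796562808519 ang -77.58992679083781 -169.1521474083526 px [410.147 313.412] z 67.0772273804987
  cloud ((440.7498779296875, -242.53602600097656), (46.287025451660156, 110.49760437011719), 12.488604545593262) [60.613 67.044 72.886]
purple c [ 398.026 -390.821] L 46.438793349756814 111.04881464345584 ang -12.44548480095978 -100.28172065017536 px [472.044 331.008] z 67.06022867504657
  cloud ((398.0528259277344, -392.77984619140625), (112.2868881225586, 46.55305099487305), 79.52665710449219) [60.598 67.04  72.48 ]
greenpx 266 [ 521.429 -408.076   67.095]
```

```bash
cat > m3.py <<'E'
from h import *
d=cam('top'); P=pts(d); im=d['frame'].astype(int); ok=d['range_z']>0
for uv in [(237.4,196.7),(319.3,199.3),(316.7,297.8),(232.2,295.6)]: print(ray(d,*uv,128))
g=im.min(-1)
# left/right edges for rows, top/bottom for cols: subpixel threshold crossing
def edge(line,i0,i1,th=105):
    # first crossing upward/downward between
    for i in range(i0,i1, 1 if i1>i0 else -1): 
        j=i+(1 if i1>i0 else -1)
        if (line[i]-th)*(line[j]-th)<0: return i+(th-line[i])/(line[j]-line[i])*(1 if i1>i0 else -1)
print(g[248,225:330]); print(g[185:310,275]); print(g[185:310,245])
E
python3 m3.py
```

```text
[717.963 178.388 128.   ]
[711.664 -19.292 128.   ]
[474.602 -13.009 128.   ]
[479.722 185.375 128.   ]
[ 92  92  92  91  92  91  92  91  99 138 148 149 149 149 149 149 149 149
 149 149 149 149 149 149 148 140 119 111 110 111 112 112 111 111 112 113
 114 114 114 114 113 113 112 113 113 113 113 112 112 111 111 112 112 113
 112 112 112 112 111 112 112 111 111 111 110 110 111 111 110 110 109 108
 108 108 109 112 135 147 148 149 149 149 149 149 149 149 149 149 149 149
 149 149 145  98  77  80  81  82  82  89  91  91  86  69  62]
[ 96  95  96  99 100 101 100  99  98  98  96  92  98 145 149 149 149 149
 149 149 149 149 149 149 148 149 148 147 135 113 108 108 108 109 109 110
 110 109 109 109 109 109 109 110 110 110 111 111 111 110 111 111 112 111
 112 113 114 114 113 113 112 112 112 111 112 112 113 113 112 112 113 113
 114 113 113 112 111 112 112 113 112 112 111 110 111 112 112 112 112 111
 110 110 111 111 112 120 147 149 149 149 149 149 149 149 149 149 149 149
 149 149 149 141  75  50  50  58  82 121 133 119 102  79  90  68  79]
[ 96  95  96  98  98  98 100  99  97  98  99 108 145 149 149 149 149 149
 149 149 149 149 149 149 149 149 149 149 149 149 149 149 149 149 149 149
 149 149 149 149 149 149 149 149 149 149 149 149 149 149 149 149 149 149
 149 149 149 149 149 149 149 149 149 149 149 149 149 149 149 149 149 149
 149 149 149 150 149 150 149 149 149 149 149 150 149 149 150 149 149 149
 149 149 149 149 149 149 149 149 149 149 149 149 149 149 149 149 149 149
 149 149 142  88  52  49  56  70  80 107 108 105 106 108 109 108 106]
```

```bash
cat > m4.py <<'E'
from h import *
d=cam('top'); im=d['frame'].astype(int); g=im.min(-1)
m=np.zeros((480,640),np.uint8); m[190:305,228:323]=(g[190:305,228:323]>122)
cs,_=cv2.findContours(m,cv2.RETR_EXTERNAL,cv2.CHAIN_APPROX_NONE); c=max(cs,key=cv2.contourArea)[:,0,:]
W=np.array([ray(d,u,v,128)[:2] for u,v in c]); print(len(c))
H=cv2.convexHull(W.astype(np.float32)); r=cv2.minAreaRect(H); print(r)
x0,x1,y0,y1=W[:,0].min(),W[:,0].max(),W[:,1].min(),W[:,1].max()
for n,s,ax in [('top+x',(W[:,0]>x1-9)&(W[:,1]>0)&(W[:,1]<165),0),('bot-x',(W[:,0]<x0+9)&(W[:,1]>0)&(W[:,1]<165),0),('left+y',(W[:,1]>y1-11)&(W[:,0]>490)&(W[:,0]<700),1),('right-y',(W[:,1]<y0+11)&(W[:,0]>490)&(W[:,0]<700),1)]:
    q=W[s]; a,b=(q[:,1],q[:,0]) if ax==0 else (q[:,0],q[:,1]); 
    p=np.polyfit(a,b,1); rr=b-np.polyval(p,a); k=abs(rr)<2.5; p=np.polyfit(a[k],b[k],1); print(n,p,np.degrees(np.arctan(p[0])),k.sum())
E
python3 m4.py
```

```text
403
((588.4212646484375, 85.04680633544922), (198.50250244140625, 255.5511016845703), 88.49809265136719)
top+x [  0.031 712.393] 1.7716641689563606 69
bot-x [ -0.179 474.866] -10.128918609139355 4
left+y [ -0.029 199.962] -1.6538715624422091 88
right-y [-0.026  2.28 ] -1.4901279984666365 78
```

```bash
cat > m5.py <<'E'
from h import *
import sys
c0=np.array([596.4,84.9]); yaw=np.radians(-1.6)
def tobox(p):
    p=np.asarray(p,float); dx=p[...,0]-c0[0]; dy=p[...,1]-c0[1]; c,s=np.cos(yaw),np.sin(yaw)
    return np.stack([c*dx+s*dy,-s*dx+c*dy,p[...,2]],-1)
if __name__=='__main__':
  for n in ['top','side']:
    d=cam(n); P=pts(d); im=d['frame'].astype(int); ok=d['range_z']>0; B=tobox(P)
    inb=ok&(abs(B[...,0])<230)&(abs(B[...,1])<180)
    blk=inb&(im.max(-1)<60)&(B[...,1]<-105)&(B[...,2]>105); q=B[blk]; bar=q[q[:,1]<-135]; print(n,'bar',len(bar),np.percentile(bar,[2,50,98],axis=0))
    red=inb&(im[...,0]>80)&(im[...,1]<60)&(im[...,2]<60)&(B[...,0]<-120)&(B[...,2]>30); q=B[red]; print('red',len(q),np.percentile(q,[2,50,98],axis=0))
    lid=inb&(B[...,2]>115)&(B[...,2]<135)&(B[...,1]>-110)&(im.min(-1)>100); q=B[lid]; print('lid',len(q),np.percentile(q,[1,50,99],axis=0))
    g=ok&(im[...,1]>im[...,0]*1.5)&(im[...,1]>im[...,2]*1.3)&(abs(P[...,0]-521)<80)&(abs(P[...,1]+407)<80)&(P[...,2]>50);print('green',P[g].mean(0))
E
python3 m5.py
```

```text
top bar 215 [[ -73.559 -150.111  124.353]
 [  -2.687 -144.124  130.746]
 [  72.172 -136.037  136.54 ]]
red 72 [[-184.341   38.661   66.208]
 [-161.269   42.966   72.339]
 [-141.902   51.913   77.089]]
lid 8142 [[-118.016  -97.674  121.282]
 [  -2.587    0.358  128.286]
 [ 117.783   97.661  134.313]]
green [ 521.444 -408.127   66.953]
side bar 377 [[ -70.954 -156.721  118.381]
 [   2.693 -152.574  126.524]
 [  74.62  -137.804  131.98 ]]
red 62 [[-184.21    30.738   60.994]
 [-161.04    35.638   66.756]
 [-140.954   45.424   73.238]]
lid 4018 [[-118.657 -103.113  121.065]
 [   2.044  -19.408  127.358]
 [ 119.319  100.135  130.785]]
green [ 521.9   -413.128   66.079]
```

```bash
cat > t.py <<'E'
from h import *
from m5 import c0,yaw
import sys
def toworld(b):
    c,s=np.cos(yaw),np.sin(yaw); return np.array([c0[0]+c*b[0]-s*b[1],c0[1]+s*b[0]+c*b[1],b[2]])
def go(p,tyaw=None,cmd=None):
    st=get_state(); R=np.array(st['eef_rot']); e=np.array(st['ee_pos']) if cmd is None else np.array(cmd)
    cy=np.degrees(np.arctan2(R[1,0],R[0,0])); Ri=np.array([[np.cos(np.radians(cy)),np.sin(np.radians(cy)),0],[np.sin(np.radians(cy)),-np.cos(np.radians(cy)),0],[0,0,-1]]).T
    d=Ri@(np.array(p)-e)
    # columns x=(c,s,0), y=z×x=(s,-c,0), z=(0,0,-1)
    t=0 if tyaw is None else -((tyaw-cy+180)%360-180)
    print('t',round(st['clock'],2),'ee',e,'yaw',round(cy,2),'F',np.array(st['wrist_force']),'grip',round(st['grip_width'],3),'| delta m',d/1000,'turn',np.radians(t),'dist',np.linalg.norm(d))
E
python3 - <<'E'
from t import *
print(toworld([0,-145,124]))
go(toworld([0,-145,220]),178.4)
E
```

```text
[592.351 -60.043 124.   ]
t 0.45 ee [199.423 592.31  245.235] yaw 161.39 F [ 0.42  -0.354  0.025] grip 0.996 | delta m [-0.581 -0.493  0.025] turn -0.29684626799327724 dist 761.9673766096148
```

Request:
jog_arm([
  [[-0.581, -0.493, 0.0, -0.297], [-0.581, -0.493, 0.0, -0.297], [-0.581, -0.493, 0.0, -0.297], [-0.581, -0.493, 0.0, -0.297], [-0.581, -0.493, 0.0, -0.297]],
], fingers=0.04)

```text
clock: 0.87
ee_pos: [305.5, 415.7, 245.4]
eef_rot: [[-1.0, 0.027, 0.0], [0.027, 1.0, 0.0], [-0.0, 0.0, -1.0]]
wrist_force: [1.4, 0.0, 0.5]
grip_width: 0.471
```

```bash
python3 - <<'E'
from t import *
go(toworld([0,-145,220]),178.4)
E
```

```text
t 0.87 ee [305.514 415.729 245.382] yaw 178.47 F [1.426 0.044 0.479] grip 0.471 | delta m [-0.299 -0.468  0.025] turn 0.0012315253499080782 dist 556.1292212257413
```

Request:
jog_arm([
  [[-0.299, -0.468, 0.0, 0], [-0.299, -0.468, 0.0, 0], [-0.299, -0.468, 0.0, 0], [-0.299, -0.468, 0.0, 0], [-0.299, -0.468, 0.0, 0]],
])

```text
clock: 1.28
ee_pos: [413.0, 236.9, 245.6]
eef_rot: [[-1.0, 0.028, 0.001], [0.028, 1.0, 0.0], [-0.001, 0.0, -1.0]]
wrist_force: [1.3, 1.3, -0.2]
grip_width: 0.469
```

Request:
jog_arm([
  [[-0.187, -0.292, 0.02, 0], [-0.187, -0.292, 0.02, 0], [-0.187, -0.292, 0.02, 0], [-0.187, -0.292, 0.02, 0], [-0.187, -0.292, 0.02, 0]],
])

```text
clock: 1.7
ee_pos: [520.3, 58.5, 233.4]
eef_rot: [[-1.0, 0.028, 0.0], [0.028, 1.0, 0.0], [-0.0, 0.0, -1.0]]
wrist_force: [1.0, 1.6, 0.2]
grip_width: 0.472
```

```bash
python3 - <<'E'
from t import *
go(toworld([0,-145,220]),178.4)
E
```

```text
t 1.7 ee [520.29   58.45  233.396] yaw 178.4 F [1.049 1.597 0.17 ] grip 0.472 | delta m [-0.075 -0.116  0.013] turn -6.020872879633764e-05 dist 139.33091716112128
```

Request:
jog_arm([
  [[-0.075, -0.116, 0.013, 0], [-0.075, -0.116, 0.013, 0], [-0.075, -0.116, 0.013, 0], [-0.075, -0.116, 0.013, 0], [-0.075, -0.116, 0.013, 0]],
])

```text
clock: 2.12
ee_pos: [592.8, -60.7, 219.7]
eef_rot: [[-1.0, 0.031, 0.0], [0.031, 1.0, -0.001], [-0.0, -0.001, -1.0]]
wrist_force: [-0.4, 0.2, -0.4]
grip_width: 0.466
```

```bash
python3 - <<'E'
from t import *
go(toworld([0,-145,119]),178.4)
d=cam('wrist','w1.png'); d=cam('side','s1.png')
E
```

```text
t 2.12 ee [592.804 -60.75  219.671] yaw 178.22 F [-0.445  0.17  -0.399] grip 0.466 | delta m [0.    0.001 0.101] turn -0.0030886938011592266 dist 100.67451015343762
```

View pics/w1.png

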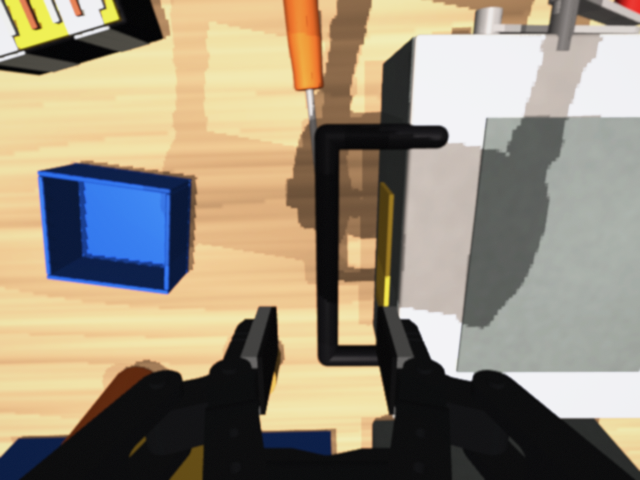

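View pics/s1.png

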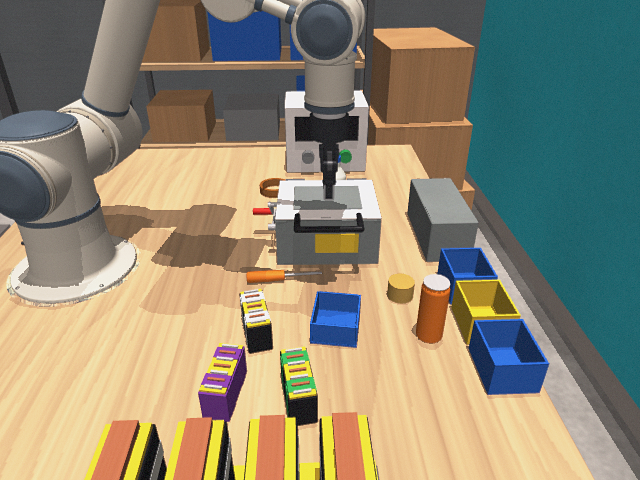

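The wrist view shows the bar at column 327, centred between the fingertips (columns 262 and 390), and both views agree. I'll descend, and get the wrist geometry from this same picture.

Request:
jog_arm([
  [[0, 0.0005, 0.04, 0], [0, 0.0005, 0.08, 0], [0, 0.0005, 0.1, 0], [0, 0.0005, 0.1, 0]],
])

```text
clock: 2.55
ee_pos: [588.3, -55.2, 116.6]
eef_rot: [[-1.0, 0.026, -0.007], [0.026, 1.0, 0.002], [0.007, 0.001, -1.0]]
wrist_force: [-1.3, -0.8, -0.4]
grip_width: 0.472
```

Request:
jog_arm([
  [[0, 0, 0, 0], [0, 0, 0, 0], [0, 0, 0, 0], [0, 0, 0, 0]],
], fingers=0.0)

```text
clock: 2.88
ee_pos: [591.4, -60.7, 122.4]
eef_rot: [[-1.0, 0.027, 0.001], [0.027, 1.0, -0.006], [-0.001, -0.006, -1.0]]
wrist_force: [-6.9, -37.6, -5.5]
grip_width: 0.143
```

```bash
python3 - <<'E'
from t import *
go(toworld([0,-145,119]),178.4)
d=cam('side','s2.png'); P=pts(d); ok=d['range_z']>0
e=np.array(get_state()['ee_pos'])
for v in range(0,215,12):
    m=ok[v]&(abs(P[v,:,0]-e[0])<120)&(P[v,:,2]>e[2]-20)&(abs(P[v,:,1]-e[1])<150)
    if m.any(): q=P[v][m]-e; print(v,'z',np.round(q[:,2].min()),np.round(q[:,2].max()),'x',np.round(q[:,0].min()),np.round(q[:,0].max()),'ymin',np.round(q[:,1].min()))
E
```

```text
t 2.88 ee [591.447 -60.654 122.402] yaw 178.44 F [ -6.92  -37.551  -5.462] grip 0.143 | delta m [-0.001  0.001  0.003] turn 0.0007699422816121002 dist 3.573117591380907
0 z 447.0 457.0 x -119.0 -88.0 ymin -6.0
12 z 427.0 444.0 x -119.0 -78.0 ymin -50.0
24 z 407.0 426.0 x -120.0 -76.0 ymin -51.0
36 z 385.0 407.0 x -119.0 -64.0 ymin -52.0
48 z 364.0 389.0 x -119.0 46.0 ymin -54.0
60 z 343.0 372.0 x -100.0 61.0 ymin -74.0
72 z 324.0 354.0 x -71.0 65.0 ymin -80.0
84 z 301.0 335.0 x -67.0 62.0 ymin -85.0
96 z 308.0 316.0 x -66.0 42.0 ymin -87.0
108 z 271.0 293.0 x -56.0 48.0 ymin -81.0
120 z 247.0 269.0 x -45.0 45.0 ymin -72.0
132 z 222.0 238.0 x -45.0 43.0 ymin -46.0
144 z 196.0 214.0 x -45.0 44.0 ymin -47.0
156 z 177.0 191.0 x -46.0 45.0 ymin -49.0
168 z 149.0 160.0 x -36.0 36.0 ymin -35.0
180 z 120.0 136.0 x -36.0 37.0 ymin -39.0
192 z 86.0 110.0 x -17.0 20.0 ymin -41.0
204 z 2.0 89.0 x -119.0 119.0 ymin -51.0
```

The grip is on the bar (opening 0.143, about 12–14 mm), but there's a lateral force. I'll let it settle and read it again.

Request:
jog_arm([
  [[0, 0, 0, 0], [0, 0, 0, 0]],
])

```text
clock: 3.1
ee_pos: [591.5, -60.6, 122.5]
eef_rot: [[-1.0, 0.027, 0.001], [0.027, 1.0, -0.006], [-0.002, -0.006, -1.0]]
wrist_force: [-7.5, -37.1, -5.5]
grip_width: 0.143
```

```bash
python3 - <<'E'
from t import *
go(toworld([0,-145,119]),178.4)
d=cam('wrist','w2.png')
E
```

```text
t 3.1 ee [591.455 -60.607 122.462] yaw 178.43 F [ -7.467 -37.124  -5.475] grip 0.143 | delta m [-0.001  0.001  0.003] turn 0.0005077388672477495 dist 3.6196704574484757
```

View pics/w2.png

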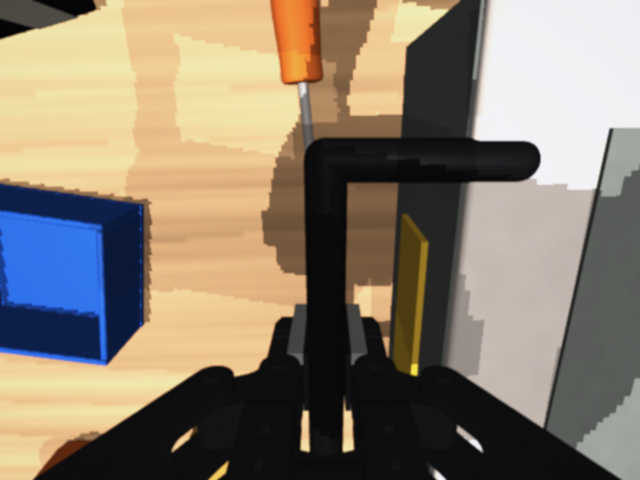

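Request:
jog_arm([
  [[-0.001, -0.003, 0, 0], [-0.001, -0.003, 0, 0]],
])

```text
clock: 3.32
ee_pos: [591.4, -60.9, 122.2]
eef_rot: [[-1.0, 0.028, -0.001], [0.028, 1.0, -0.001], [0.001, -0.001, -1.0]]
wrist_force: [-10.0, -12.0, -1.6]
grip_width: 0.142
```

Request:
jog_arm([
  [[0.001, -0.0015, 0, 0], [0.001, -0.0015, 0, 0]],
])

```text
clock: 3.48
ee_pos: [591.4, -61.0, 122.2]
eef_rot: [[-1.0, 0.028, 0.002], [0.028, 1.0, 0.0], [-0.002, 0.0, -1.0]]
wrist_force: [-3.5, 2.4, 0.2]
grip_width: 0.135
```

The force is nearly zero now. I'll work out the arc of the handle for lifting.

```bash
sed -i 's/596.4,84.9/596.4,84.2/' m5.py; cat > arc.py <<'E'
import numpy as np,sys
f=lambda t:np.array([250*(1-np.cos(t))+2*np.sin(t),250*np.sin(t)+2*np.cos(t)-2])
def table(ths,step=5):
    base=ths[0]
    for i in range(1,len(ths),step):
        print([[0,round(float((f(t)-f(base))[0])/1000,4),round(-float((f(t)-f(base))[1])/1000,4),0] for t in ths[i:i+step]]); base=ths[min(i+step-1,len(ths)-1)]
if __name__=='__main__':
    table([0,.03,.08,.14,.20,.26,.32,.38,.44,.50,.56,.62,.68,.74,.80,.86,.91,.95,.98,1.0,1.0])
E
python3 arc.py
```

```text
[[0, 0.0002, -0.0075, 0], [0, 0.001, -0.02, 0], [0, 0.0027, -0.0349, 0], [0, 0.0054, -0.0496, 0], [0, 0.0089, -0.0642, 0]]
[[0, 0.0044, -0.0143, 0], [0, 0.0097, -0.0284, 0], [0, 0.0157, -0.0421, 0], [0, 0.0226, -0.0554, 0], [0, 0.0303, -0.0683, 0]]
[[0, 0.0084, -0.0124, 0], [0, 0.0176, -0.0243, 0], [0, 0.0275, -0.0356, 0], [0, 0.038, -0.0462, 0], [0, 0.0492, -0.0563, 0]]
[[0, 0.0097, -0.0078, 0], [0, 0.0178, -0.0138, 0], [0, 0.024, -0.018, 0], [0, 0.0282, -0.0207, 0], [0, 0.0282, -0.0207, 0]]
```

Request:
jog_arm([
  [[0, 0.0002, -0.0075, 0], [0, 0.001, -0.02, 0], [0, 0.0027, -0.035, 0], [0, 0.0054, -0.0496, 0], [0, 0.0089, -0.0642, 0]],
])

```text
clock: 3.9
ee_pos: [591.5, -52.5, 186.6]
eef_rot: [[-1.0, 0.027, 0.001], [0.027, 1.0, -0.001], [-0.001, -0.001, -1.0]]
wrist_force: [-0.3, 2.0, -8.6]
grip_width: 0.141
```

Request:
jog_arm([
  [[0, 0.0044, -0.0143, 0], [0, 0.0097, -0.0284, 0], [0, 0.0157, -0.0421, 0], [0, 0.0226, -0.0554, 0], [0, 0.0303, -0.0683, 0]],
])

```text
clock: 4.32
ee_pos: [592.3, -23.2, 255.5]
eef_rot: [[-1.0, 0.028, 0.002], [0.028, 1.0, -0.003], [-0.002, -0.003, -1.0]]
wrist_force: [-0.9, -8.6, -3.7]
grip_width: 0.132
```

Request:
jog_arm([
  [[0, 0.0084, -0.0124, 0], [0, 0.0176, -0.0243, 0], [0, 0.0275, -0.0356, 0], [0, 0.038, -0.0462, 0], [0, 0.0492, -0.0563, 0]],
])

```text
clock: 4.73
ee_pos: [593.7, 24.4, 313.1]
eef_rot: [[-1.0, 0.029, 0.004], [0.029, 1.0, -0.006], [-0.004, -0.006, -1.0]]
wrist_force: [-8.5, -24.2, 17.4]
grip_width: 0.138
```

Request:
jog_arm([
  [[0, 0.0097, -0.0078, 0], [0, 0.0178, -0.0138, 0], [0, 0.024, -0.018, 0], [0, 0.0282, -0.0207, 0], [0, 0.0282, -0.0207, 0]],
])

```text
clock: 5.15
ee_pos: [594.8, 53.5, 334.8]
eef_rot: [[-1.0, 0.028, 0.006], [0.028, 1.0, -0.005], [-0.006, -0.004, -1.0]]
wrist_force: [-10.3, -17.5, 29.1]
grip_width: 0.134
```

```bash
python3 - <<'E'
from t import *
from m5 import tobox
e=np.array(get_state()['ee_pos']); b=tobox(e); print(b,'ang',np.arctan2(b[2]+2-122,105-b[1]))
go(e)
d=cam('side','s3.png'); 
E
```

```text
[ -0.704 -30.75  334.815] ang 1.0072212720219826
t 5.15 ee [594.838  53.481 334.815] yaw 178.4 F [-10.282 -17.489  29.073] grip 0.134 | delta m [0. 0. 0.] turn 0.0 dist 0.0
```

View pics/s3.png

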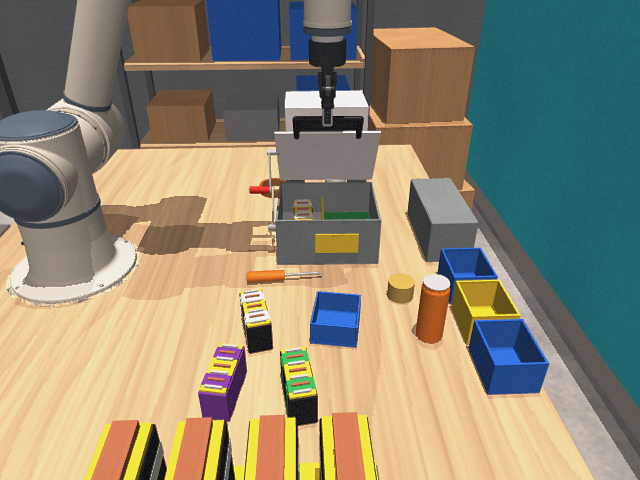

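The lid is up at about 1.0 rad in the side view, with the knob at (262,190) and the green bay floor visible. I'll release, rise and measure the knob.

Request:
jog_arm([
  [[0, 0, 0, 0], [0, 0, 0, 0], [0, 0, -0.035, 0], [0, 0, -0.06, 0], [0, 0, -0.06, 0]],
], fingers=0.04)

```text
clock: 5.62
ee_pos: [595.8, 55.3, 396.2]
eef_rot: [[-1.0, 0.027, 0.009], [0.027, 1.0, 0.0], [-0.009, 0.0, -1.0]]
wrist_force: [1.0, -0.1, 0.4]
grip_width: 0.468
```

```bash
cat > kn.py <<'E'
from t import *
from m5 import tobox
def knob():
  for n in ['top','side']:
    d=cam(n,None); P=pts(d); im=d['frame'].astype(int); ok=d['range_z']>0; B=tobox(P)
    inb=ok&(B[...,0]>-230)&(B[...,0]<-125)&(abs(B[...,1])<120)
    red=inb&(im[...,0]>80)&(im[...,1]<60)&(im[...,2]<60)&(B[...,2]>30); q=B[red]
    if len(q): print(n,'red',len(q),'\n',np.percentile(q,[2,50,98],axis=0))
def bar():
  for n in ['top','side']:
    d=cam(n); P=pts(d); im=d['frame'].astype(int); ok=d['range_z']>0; B=tobox(P)
    m=ok&(im.max(-1)<60)&(abs(abs(B[...,0])-52)<16)&(B[...,1]>-110)&(B[...,1]<40)&(B[...,2]>300)&(B[...,2]<355)
    q=B[m]
    if len(q): print(n,'bar',len(q),'\n',np.percentile(q,[2,50,98],axis=0))
if __name__=='__main__':
  knob(); bar(); cam('top','top_k.png') if 0 else None
  go(toworld([-184,14,230]),178.4)
E
python3 kn.py
```

```text
side red 109 
 [[-183.157    2.705  134.457]
 [-158.678    6.918  142.947]
 [-137.866   18.287  149.319]]
top bar 127 
 [[-67.365 -36.653 310.119]
 [-54.721 -29.98  337.408]
 [-36.405  -7.924 343.101]]
side bar 238 
 [[-66.881 -41.954 301.77 ]
 [-40.535 -36.85  331.77 ]
 [ 67.148 -16.815 339.716]]
t 5.82 ee [594.014  55.26  389.707] yaw 178.42 F [-0.698 -1.203 -1.13 ] grip 0.465 | delta m [0.182 0.043 0.16 ] turn 0.000375381838636517 dist 246.2385013160226
```

Request:
jog_arm([
  [[0.04, 0.01, 0, 0], [0.08, 0.02, 0, 0], [0.12, 0.03, 0, 0], [0.16, 0.038, 0, 0], [0.182, 0.045, 0.01, 0]],
])

```text
clock: 6.23
ee_pos: [410.1, 105.6, 380.3]
eef_rot: [[-1.0, 0.027, 0.0], [0.027, 1.0, 0.0], [-0.0, 0.0, -1.0]]
wrist_force: [1.2, 0.6, 1.7]
grip_width: 0.465
```

Request:
jog_arm([
  [[0, 0, 0.04, 0], [0, 0, 0.08, 0], [0, 0, 0.12, 0], [0, 0, 0.15, 0], [0, 0, 0.15, 0]],
])

```text
clock: 6.65
ee_pos: [410.2, 104.8, 225.1]
eef_rot: [[-1.0, 0.028, -0.009], [0.028, 1.0, -0.001], [0.009, -0.001, -1.0]]
wrist_force: [-0.5, -0.1, -0.5]
grip_width: 0.465
```

```bash
python3 - <<'E'
from t import *
go(toworld([-184,16.5,137]),178.4)
d=cam('wrist','w4.png'); d=cam('side','s4.png')
E
```

```text
t 6.65 ee [410.211 104.78  225.08 ] yaw 178.41 F [-0.505 -0.105 -0.519] grip 0.465 | delta m [-0.003  0.001  0.088] turn 0.0001897499572178923 dist 88.12878232930633
```

View pics/w4.png

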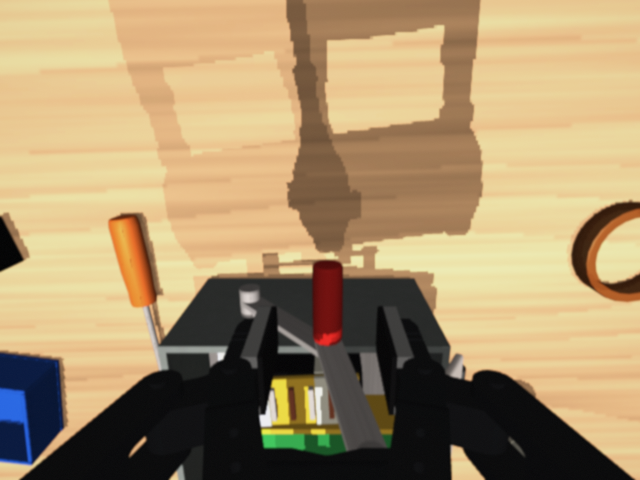

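View pics/s4.png

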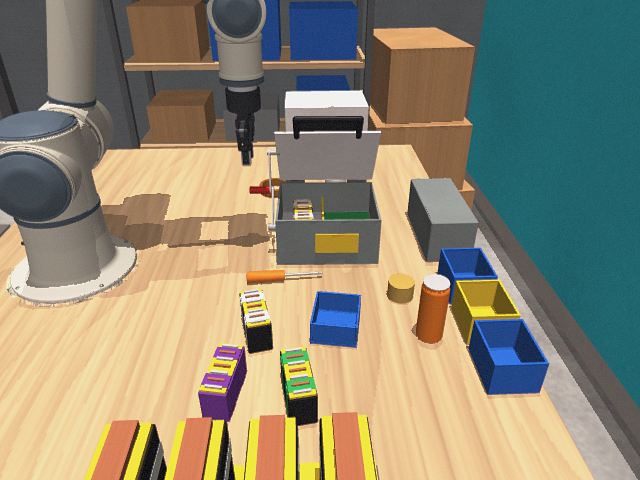

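The wrist view has the knob centred between the fingers (column 327, rows 262–345). Down I go to grip it.

Request:
jog_arm([
  [[-0.001, 0.0005, 0.03, 0], [-0.002, 0.001, 0.06, 0], [-0.003, 0.001, 0.085, 0], [-0.003, 0.001, 0.088, 0], [-0.003, 0.001, 0.088, 0]],
])

```text
clock: 7.17
ee_pos: [417.3, 106.1, 142.6]
eef_rot: [[-1.0, 0.028, -0.0], [0.028, 1.0, -0.0], [0.0, -0.0, -1.0]]
wrist_force: [0.3, -0.5, -0.2]
grip_width: 0.469
```

Request:
jog_arm([
  [[0, 0, 0, 0], [0, 0, 0, 0], [0, 0, 0, 0]],
], fingers=0.0)

```text
clock: 7.42
ee_pos: [417.9, 105.8, 143.5]
eef_rot: [[-1.0, 0.027, 0.003], [0.027, 1.0, -0.0], [-0.003, -0.0, -1.0]]
wrist_force: [0.6, -5.9, 0.7]
grip_width: 0.186
```

```bash
python3 - <<'E'
from t import *
go(toworld([-184,16.5,137]),178.4)
from m5 import tobox
print(tobox(np.array(get_state()['ee_pos'])))
E
```

```text
t 7.42 ee [417.938 105.823 143.463] yaw 178.42 F [ 0.633 -5.881  0.742] grip 0.186 | delta m [ 0.005 -0.     0.006] turn 0.0004227156478312507 dist 8.175169508962263
[-178.996   16.631  143.463]
```

Request:
jog_arm([
  [[0, -0.004, -0.0035, 0], [0, -0.009, -0.0075, 0], [0, -0.0145, -0.011, 0], [0, -0.019, -0.0135, 0], [0, -0.022, -0.015, 0]],
])

```text
clock: 7.83
ee_pos: [416.9, 84.4, 158.7]
eef_rot: [[-1.0, 0.028, 0.003], [0.028, 1.0, 0.001], [-0.003, 0.002, -1.0]]
wrist_force: [-3.6, 5.8, 4.1]
grip_width: 0.179
```

Request:
jog_arm([
  [[0, -0.003, -0.001, 0], [0, -0.004, -0.0015, 0], [0, -0.004, -0.0015, 0]],
])

```text
clock: 8.08
ee_pos: [416.9, 80.4, 160.1]
eef_rot: [[-1.0, 0.028, 0.003], [0.028, 1.0, 0.001], [-0.003, 0.002, -1.0]]
wrist_force: [0.2, 10.3, 3.3]
grip_width: 0.179
```

```bash
python3 - <<'E'
from t import *
from m5 import tobox
e=np.array(get_state()['ee_pos']);go(e);print(tobox(e)); from kn import *; knob();bar()
E
```

```text
t 8.08 ee [416.919  80.445 160.052] yaw 178.38 F [ 0.234 10.305  3.313] grip 0.179 | delta m [0. 0. 0.] turn 0.0 dist 0.0
[-179.306   -8.765  160.052]
side red 99 
 [[-167.973  -20.962  146.591]
 [-152.3    -16.322  159.03 ]
 [-137.177   -8.534  165.765]]
top bar 237 
 [[-67.005 -24.813 307.964]
 [ 40.859 -17.169 344.286]
 [ 67.383   5.72  349.816]]
side bar 202 
 [[-67.466 -31.115 302.854]
 [-38.39  -25.794 336.703]
 [ 67.553  -5.026 343.716]]
```

Request:
jog_arm([
  [[0, -0.002, -0.001, 0], [0, -0.002, -0.001, 0], [0, -0.002, -0.001, 0]],
])

```text
clock: 8.53
ee_pos: [416.8, 79.7, 160.5]
eef_rot: [[-1.0, 0.029, 0.003], [0.029, 1.0, 0.004], [-0.002, 0.004, -1.0]]
wrist_force: [4.3, 27.3, -12.8]
grip_width: 0.184
```

The knob is hard against its stop: the force rises sharply with no motion. I'll ease off, release, rise, and check that it stays locked.

Request:
jog_arm([
  [[0, 0.002, 0.001, 0], [0, 0.002, 0.001, 0]],
])

```text
clock: 8.7
ee_pos: [417.0, 80.7, 159.9]
eef_rot: [[-1.0, 0.028, 0.003], [0.028, 1.0, 0.001], [-0.003, 0.001, -1.0]]
wrist_force: [-0.5, 6.0, 9.9]
grip_width: 0.183
```

Request:
jog_arm([
  [[0, 0, 0, 0], [0, 0, 0, 0], [0, 0, -0.03, 0], [0, 0, -0.07, 0], [0, 0, -0.1, 0]],
], fingers=0.04)

```text
clock: 9.12
ee_pos: [415.9, 79.8, 261.1]
eef_rot: [[-1.0, 0.028, 0.001], [0.028, 1.0, -0.0], [-0.001, -0.0, -1.0]]
wrist_force: [1.8, -0.5, -0.1]
grip_width: 0.466
```

```bash
python3 - <<'E'
from t import *
from kn import *; knob();bar()
d=cam('side','s5.png'); d2=cam('top','t5.png')
a=cv2.imread('pics/s5.png')[100:280,225:400]; b=cv2.imread('pics/t5.png')[180:350,200:360]
a=cv2.resize(a,None,fx=2.2,fy=3.0,interpolation=cv2.INTER_CUBIC); b=cv2.resize(b,(400,540),interpolation=cv2.INTER_CUBIC); cv2.imwrite('pics/c5.png',np.hstack([a[:540],b]))
# side obstacles heights : rack
P=pts(d2);ok=d2['range_z']>0; m=ok&(P[...,1]<-480)&(P[...,1]>-750)&(abs(P[...,0]-520)<200); q=P[m]; h=q[q[:,2]>15]; print('rack ymax',h[:,1].max(),'zmax',np.percentile(h[:,2],99))
E
```

```text
side red 145 
 [[-184.231  -20.737  147.932]
 [-160.501  -16.024  159.168]
 [-137.868   -7.755  165.415]]
top bar 233 
 [[-66.743 -24.791 307.065]
 [ 40.597 -17.226 344.652]
 [ 67.086   6.943 349.807]]
side bar 208 
 [[-67.316 -30.966 303.225]
 [-38.453 -25.606 336.653]
 [ 67.666  -4.036 344.013]]
rack ymax -544.665430430057 zmax 184.45111927566708
```

View pics/c5.png

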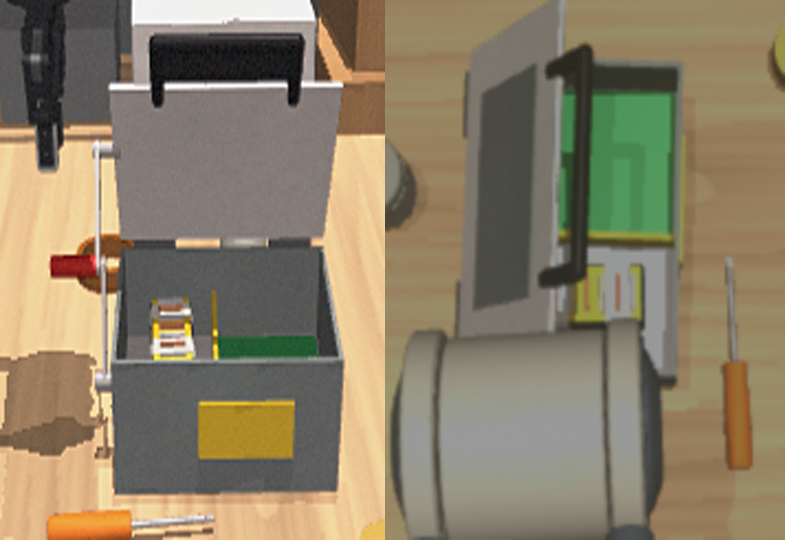

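The stay is locked: the knob moved to y≈-8 and the lid stands free. The bay is open in the top view, with the handle over it. My jogs keep the tool axis fixed and the wrist barrel is wide, so I'll check the arm's geometry for clearance before loading.

```bash
cat > geo.py <<'E'
from t import *
from scipy.optimize import least_squares
s=get_state(); print('joints',np.array(s['joint_pos']),'ee',np.array(s['ee_pos']))
data=[([65.919,28.281,77.091],[199.445,592.325,245.277]),(list(s['joint_pos'][:3]),list(s['ee_pos']))]
def f(p):
    L1,L2,h,a=p; o=[]
    for q,e in data:
        q=np.radians(q); r=L1*np.sin(q[1])+L2*np.sin(q[1]+q[2]); z=h+L1*np.cos(q[1])+L2*np.cos(q[1]+q[2])
        x=r*np.cos(q[0])-a*np.sin(q[0]); y=r*np.sin(q[0])+a*np.cos(q[0]); o+=[x-e[0],y-e[1],z-e[2]]
    return o
r=least_squares(f,[420,400,-150,60]); print(r.x,r.fun)
d=optics.read_camera('side')
E
python3 geo.py
```

```text
joints [  2.788  11.118 102.682  -0.005  66.25  -85.608] ee [415.535  79.883 257.904]
[ 650.391  323.665 -245.675   59.587] [-0.772 -1.753 -3.994  2.619  0.138  3.994]
```

The wrist barrel (about 85 mm to each side, bottom ~245 mm above the TCP) would meet the raised handle with a vertical hand. A lean about x would fix that. I'll see whether the arm takes a lean at the edge of its reach on the +y side, well clear of things.

Request:
jog_arm([
  [[0, 0, -0.04, 0], [0, 0, -0.08, 0], [0.03, 0, -0.1, 0], [0.06, 0.03, -0.11, 0], [0.08, 0.06, -0.12, 0]],
])

```text
clock: 9.88
ee_pos: [336.1, 141.6, 378.4]
eef_rot: [[-1.0, 0.031, -0.001], [0.031, 1.0, -0.0], [0.001, -0.0, -1.0]]
wrist_force: [0.9, 1.7, 0.2]
grip_width: 0.466
```

Request:
jog_arm([
  [[0.25, 0.46, 0, 0], [0.25, 0.46, 0, 0], [0.25, 0.46, 0, 0], [0.25, 0.46, 0, 0], [0.25, 0.46, 0, 0]],
])

```text
clock: 10.3
ee_pos: [243.6, 326.0, 377.5]
eef_rot: [[-1.0, 0.028, -0.001], [0.028, 1.0, -0.001], [0.001, -0.001, -1.0]]
wrist_force: [2.2, 0.8, -0.4]
grip_width: 0.47
```

Request:
jog_arm([
  [[0.15, 0.28, 0, 0], [0.15, 0.28, 0, 0], [0.15, 0.28, 0, 0], [0.15, 0.28, 0, 0], [0.15, 0.28, 0, 0]],
])

```text
clock: 10.72
ee_pos: [150.3, 512.5, 377.0]
eef_rot: [[-1.0, 0.027, -0.001], [0.027, 1.0, -0.002], [0.001, -0.002, -1.0]]
wrist_force: [0.6, 0.3, -0.9]
grip_width: 0.47
```

```bash
python3 - <<'E'
from t import *
s=get_state(); print(np.array(s['joint_pos'])); go([60,700,400],178.4)
E
```

```text
[ 67.25   14.829  77.765  -0.006  87.528 -21.18 ]
t 10.72 ee [150.305 512.474 377.049] yaw 178.43 F [ 0.606  0.327 -0.919] grip 0.47 | delta m [ 0.095  0.185 -0.023] turn 0.0005336837737474243 dist 209.39826117700812
```

Request:
jog_arm([
  [[0.08, 0.3, -0.15, 0], [0.08, 0.3, -0.15, 0], [0.08, 0.3, -0.15, 0], [0.08, 0.3, -0.15, 0], [0.08, 0.3, -0.15, 0]],
])

```text
clock: 11.13
ee_pos: [108.2, 693.6, 467.5]
eef_rot: [[-1.0, 0.027, -0.0], [0.027, 1.0, -0.002], [0.0, -0.002, -1.0]]
wrist_force: [0.4, 1.0, 0.7]
grip_width: 0.471
```

Request:
jog_arm([
  [[0, 0.2, -0.15, 0], [0, 0.2, -0.15, 0], [0, 0.2, -0.15, 0], [0, 0.2, -0.15, 0], [0, 0.2, -0.15, 0]],
])

```text
clock: 11.55
ee_pos: [105.6, 771.1, 519.4]
eef_rot: [[-1.0, 0.028, 0.002], [0.028, 0.999, 0.019], [-0.001, 0.019, -1.0]]
wrist_force: [-0.8, -0.3, -1.5]
grip_width: 0.467
```

```bash
python3 - <<'E'
from t import *
s=get_state(); print(np.array(s['joint_pos'])); go([60,700,400],178.4)
E
```

```text
[ 77.755  40.859  12.824   0.161 125.248 -10.563]
t 11.55 ee [105.608 771.119 519.393] yaw 178.41 F [-0.784 -0.252 -1.529] grip 0.467 | delta m [ 0.044 -0.072  0.119] turn 0.00021375730348957296 dist 146.26239212426606
```

It takes a small lean (1.1° toward +y, the direction I want). I'll push on and see if it accumulates.

Request:
jog_arm([
  [[0, 0.2, 0, 0], [0, 0.2, 0, 0], [0, 0.2, 0, 0]],
])

```text
clock: 11.8
ee_pos: [100.3, 813.3, 479.8]
eef_rot: [[-1.0, 0.028, 0.007], [0.028, 0.998, 0.056], [-0.006, 0.056, -0.998]]
wrist_force: [-0.5, 0.2, -0.1]
grip_width: 0.465
```

```bash
python3 - <<'E'
from t import *
s=get_state(); print(np.array(s['joint_pos']),np.array(s['eef_rot'])[:,2],np.array(s['ee_pos']))
E
```

```text
[ 78.712  43.835  12.722   0.254 120.211  -9.566] [ 0.007  0.056 -0.998] [100.304 813.281 479.773]
```

Request:
jog_arm([
  [[0, 0.3, -0.25, 0], [0, 0.3, -0.25, 0], [0, 0.3, -0.25, 0]],
])

```text
clock: 12.05
ee_pos: [92.3, 810.9, 501.7]
eef_rot: [[-1.0, 0.027, 0.011], [0.028, 0.996, 0.09], [-0.009, 0.09, -0.996]]
wrist_force: [-0.7, -0.8, 1.0]
grip_width: 0.471
```

```bash
python3 - <<'E'
from t import *
s=get_state(); print(np.array(s['joint_pos']),np.array(s['eef_rot'])[:,2],np.array(s['ee_pos']))
E
```

```text
[ 79.193  42.372  12.589   0.375 119.836  -9.018] [ 0.011  0.09  -0.996] [ 92.252 810.851 501.701]
```

Request:
jog_arm([
  [[0, 0.3, -0.2, 0]],
])

```text
clock: 12.13
ee_pos: [90.0, 815.6, 507.8]
eef_rot: [[-1.0, 0.027, 0.014], [0.029, 0.993, 0.116], [-0.011, 0.116, -0.993]]
wrist_force: [-0.2, 0.1, 0.5]
grip_width: 0.466
```

Request:
jog_arm([
  [[0, 0.3, -0.2, 0]],
])

```text
clock: 12.22
ee_pos: [87.7, 821.1, 514.4]
eef_rot: [[-0.999, 0.027, 0.017], [0.029, 0.989, 0.144], [-0.013, 0.145, -0.989]]
wrist_force: [-0.3, 0.9, -0.1]
grip_width: 0.468
```

Request:
jog_arm([
  [[0, 0.3, -0.2, 0], [0, 0.3, -0.2, 0], [0, 0.3, -0.2, 0], [0, 0.3, -0.2, 0], [0, 0.3, -0.2, 0]],
])

```text
clock: 12.63
ee_pos: [77.8, 821.1, 528.5]
eef_rot: [[-0.999, 0.026, 0.02], [0.029, 0.985, 0.171], [-0.015, 0.172, -0.985]]
wrist_force: [0.6, -0.4, 0.3]
grip_width: 0.469
```

Each one-row push at the limit adds about 1.6° of lean, which later moves keep. The lean is now about 10°. For its plane to match the green module's long side (azimuth ~98.6°), the next pushes should point slightly behind +y, so I'll swing round first.

Request:
jog_arm([
  [[0.04, -0.01, 0.01, 0], [0.08, -0.02, 0.02, 0], [0.12, -0.03, 0.02, 0], [0.16, -0.035, 0.02, 0], [0.2, -0.045, 0.02, 0]],
])

```text
clock: 13.05
ee_pos: [-124.4, 785.7, 497.4]
eef_rot: [[-0.999, 0.026, 0.02], [0.029, 0.985, 0.171], [-0.015, 0.171, -0.985]]
wrist_force: [0.2, 0.2, 0.0]
grip_width: 0.468
```

Request:
jog_arm([
  [[0.04, -0.016, 0, 0], [0.08, -0.033, 0, 0], [0.12, -0.052, 0, 0], [0.16, -0.072, 0, 0], [0.19, -0.09, 0, 0]],
])

```text
clock: 13.47
ee_pos: [-314.8, 703.1, 479.2]
eef_rot: [[-0.999, 0.026, 0.02], [0.029, 0.985, 0.171], [-0.015, 0.171, -0.985]]
wrist_force: [-0.1, 0.3, -0.0]
grip_width: 0.467
```

```bash
python3 - <<'E'
from t import *
s=get_state(); print(np.array(s['joint_pos']),np.array(s['eef_rot'])[:,2],np.array(s['ee_pos']),s['clock'])
E
```

```text
[111.635  32.482  35.369  -4.811 103.36   21.748] [ 0.02   0.171 -0.985] [-314.808  703.134  479.249] 13.4667
```

Request:
jog_arm([
  [[0.16, 0.27, -0.2, 0], [0.16, 0.27, -0.2, 0], [0.16, 0.27, -0.2, 0]],
])

```text
clock: 13.72
ee_pos: [-345.5, 747.8, 525.8]
eef_rot: [[-1.0, 0.024, 0.014], [0.026, 0.982, 0.185], [-0.009, 0.185, -0.983]]
wrist_force: [-47.6, 105.7, 96.4]
grip_width: 0.47
```

Request:
jog_arm([
  [[0.18, 0.27, -0.2, 0]],
])

```text
clock: 13.8
ee_pos: [-351.5, 749.5, 525.9]
eef_rot: [[-1.0, 0.024, 0.007], [0.025, 0.98, 0.198], [-0.002, 0.198, -0.98]]
wrist_force: [0.7, 0.5, -2.7]
grip_width: 0.465
```

Request:
jog_arm([
  [[0.18, 0.27, -0.2, 0]],
])

```text
clock: 13.88
ee_pos: [-358.8, 752.2, 538.0]
eef_rot: [[-1.0, 0.025, -0.009], [0.023, 0.972, 0.234], [0.014, 0.233, -0.972]]
wrist_force: [-0.4, 0.4, 0.3]
grip_width: 0.469
```

The lean is now 13.5° in nearly the right plane. There was a one-sample wrist-force spike of about 150 N as the elbow met its range stop in free air, which is over the 120 N limit. I'll report it and avoid the stop from here on. Next, travel to the green module.

```bash
cat > t2.py <<'E'
from t import toworld
from m5 import tobox,c0,yaw
from h import *
def go(p,ydir=None):
    st=get_state(); R=np.array(st['eef_rot']); e=np.array(st['ee_pos']); d=R.T@(np.array(p)-e)
    t=0
    if ydir is not None:
        v=R.T@np.array([ydir[0],ydir[1],0]); t=np.arctan2(-v[0],v[1]); t=(t+np.pi/2)%np.pi-np.pi/2 
    print('t',round(st['clock'],2),'ee',e,'F',np.array(st['wrist_force']),'grip',round(st['grip_width'],3),'| delta m',d/1000,'turn',t,'dist',np.linalg.norm(d))
    return d,R
E
python3 - <<'E'
from t2 import *
s=get_state(); print(np.array(s['joint_pos'])); print(np.array(s['eef_rot']))
go([350,450,450],(.989,.15))
E
```

```text
[113.27   40.172  12.736  -5.317 114.365  21.932]
[[-1.     0.025 -0.009]
 [ 0.023  0.972  0.234]
 [ 0.014  0.233 -0.972]]
t 13.88 ee [-358.819  752.168  538.011] F [-0.434  0.41   0.304] grip 0.469 | delta m [-0.717 -0.296  0.009] turn 1.3990177557119639 dist 775.5489283321986
```

Request:
jog_arm([
  [[-0.717, -0.296, 0.009, 0.4], [-0.717, -0.296, 0.009, 0.4], [-0.717, -0.296, 0.009, 0.4], [-0.717, -0.296, 0.009, 0.4], [-0.717, -0.296, 0.009, 0.4]],
])

```text
clock: 14.3
ee_pos: [-176.0, 674.2, 520.3]
eef_rot: [[-0.909, 0.417, -0.011], [0.402, 0.883, 0.241], [0.11, 0.215, -0.97]]
wrist_force: [1.2, 2.1, 0.6]
grip_width: 0.468
```

```bash
python3 - <<'E'
from t2 import *
print(np.array(get_state()['eef_rot'])); go([350,450,450],(.989,.15))
E
```

```text
[[-0.909  0.417 -0.011]
 [ 0.402  0.883  0.241]
 [ 0.11   0.215 -0.97 ]]
t 14.3 ee [-176.039  674.21   520.281] F [1.215 2.087 0.567] grip 0.468 | delta m [-0.576  0.006  0.009] turn 0.9944419198520178 dist 576.1313055490433
```

Request:
jog_arm([
  [[-0.576, 0.006, 0.009, 0.5], [-0.576, 0.006, 0.009, 0.5], [-0.576, 0.006, 0.009, 0.5], [-0.576, 0.006, 0.009, 0.5], [-0.576, 0.006, 0.009, 0.5]],
])

```text
clock: 14.72
ee_pos: [14.6, 594.1, 495.6]
eef_rot: [[-0.594, 0.805, -0.009], [0.779, 0.578, 0.242], [0.199, 0.137, -0.97]]
wrist_force: [0.2, 0.8, 0.4]
grip_width: 0.473
```

```bash
python3 - <<'E'
from t2 import *
print(np.array(get_state()['eef_rot'])); go([350,450,450],(.989,.15))
E
```

```text
[[-0.594  0.805 -0.009]
 [ 0.779  0.578  0.242]
 [ 0.199  0.137 -0.97 ]]
t 14.72 ee [ 14.648 594.067 495.551] F [0.221 0.792 0.426] grip 0.473 | delta m [-0.321  0.18   0.006] turn 0.4897499917131709 dist 367.8192529502793
```

```bash
python3 - <<'E'
from t2 import *
d,R=go([420,300,450],(.989,.15))
E
```

```text
t 14.72 ee [ 14.648 594.067 495.551] F [0.221 0.792 0.426] grip 0.473 | delta m [-0.479  0.15  -0.03 ] turn 0.4897499917131709 dist 502.8522768857738
```

Request:
jog_arm([
  [[-0.479, 0.15, -0.03, 0.49], [-0.479, 0.15, -0.03, 0.49], [-0.479, 0.15, -0.03, 0.49], [-0.479, 0.15, -0.03, 0.49], [-0.479, 0.15, -0.03, 0.49]],
])

```text
clock: 15.13
ee_pos: [183.7, 473.5, 477.3]
eef_rot: [[-0.147, 0.989, -0.006], [0.96, 0.144, 0.241], [0.239, 0.029, -0.971]]
wrist_force: [1.8, 0.8, 0.3]
grip_width: 0.469
```

```bash
python3 - <<'E'
from t2 import *
print(np.array(get_state()['eef_rot'])); go([420,300,450],(.989,.15));go([528,-440,400],(.989,.15))
E
```

```text
[[-0.147  0.989 -0.006]
 [ 0.96   0.144  0.241]
 [ 0.239  0.029 -0.971]]
t 15.13 ee [183.675 473.527 477.35 ] F [1.8   0.776 0.34 ] grip 0.469 | delta m [-0.208  0.208 -0.017] turn 0.0011728464368991887 dist 294.46383852750324
t 15.13 ee [183.675 473.527 477.35 ] F [1.8   0.776 0.34 ] grip 0.469 | delta m [-0.946  0.207 -0.147] turn 0.0011728464368991887 dist 979.3230991331916
```

Request:
jog_arm([
  [[-0.208, 0.208, -0.017, 0], [-0.208, 0.208, -0.017, 0], [-0.208, 0.208, -0.017, 0], [-0.208, 0.208, -0.017, 0], [-0.208, 0.208, -0.017, 0]],
])

```text
clock: 15.55
ee_pos: [352.3, 351.7, 458.5]
eef_rot: [[-0.155, 0.988, -0.004], [0.959, 0.152, 0.239], [0.237, 0.033, -0.971]]
wrist_force: [1.1, 0.8, 0.5]
grip_width: 0.472
```

```bash
python3 - <<'E'
from t2 import *
go([480,-100,440]);go([528,-440,300],(.989,.15))
E
```

```text
t 15.55 ee [352.307 351.666 458.506] F [1.068 0.799 0.454] grip 0.472 | delta m [-0.457  0.057 -0.091] turn 0 dist 469.7340321194899
t 15.55 ee [352.307 351.666 458.506] F [1.068 0.799 0.454] grip 0.472 | delta m [-0.824  0.048 -0.036] turn 0.009616561891440334 dist 826.2729954169054
```

Request:
jog_arm([
  [[-0.457, 0.057, -0.091, 0], [-0.457, 0.057, -0.091, 0], [-0.457, 0.057, -0.091, 0], [-0.457, 0.057, -0.091, 0], [-0.457, 0.057, -0.091, 0]],
])

```text
clock: 15.97
ee_pos: [407.9, 150.7, 450.7]
eef_rot: [[-0.156, 0.988, -0.004], [0.96, 0.152, 0.236], [0.234, 0.033, -0.972]]
wrist_force: [2.3, 0.4, -0.7]
grip_width: 0.472
```

Request:
jog_arm([
  [[-0.25, 0.03, -0.05, 0], [-0.25, 0.03, -0.05, 0], [-0.25, 0.03, -0.05, 0], [-0.25, 0.03, -0.05, 0], [-0.25, 0.03, -0.05, 0]],
])

```text
clock: 16.38
ee_pos: [463.7, -50.4, 443.1]
eef_rot: [[-0.155, 0.988, -0.004], [0.96, 0.152, 0.234], [0.232, 0.032, -0.972]]
wrist_force: [0.4, 0.9, 0.5]
grip_width: 0.474
```

```bash
python3 - <<'E'
from t2 import *
go([525,-437,240],(.989,.15))
E
```

```text
t 16.38 ee [463.689 -50.439 443.098] F [0.425 0.916 0.479] grip 0.474 | delta m [-0.428 -0.005  0.107] turn 0.009210591862566009 dist 440.95055849134593
```

Request:
jog_arm([
  [[-0.428, -0.005, 0.107, 0.009], [-0.428, -0.005, 0.107, 0.009], [-0.428, -0.005, 0.107, 0.009], [-0.428, -0.005, 0.107, 0.009], [-0.428, -0.005, 0.107, 0.009]],
], fingers=0.07)

```text
clock: 16.8
ee_pos: [492.1, -233.0, 345.6]
eef_rot: [[-0.146, 0.989, -0.005], [0.962, 0.143, 0.233], [0.231, 0.029, -0.973]]
wrist_force: [1.0, 0.3, 1.6]
grip_width: 0.814
```

Request:
jog_arm([
  [[-0.226, -0.003, 0.056, 0], [-0.226, -0.003, 0.056, 0], [-0.226, -0.003, 0.056, 0], [-0.226, -0.003, 0.056, 0], [-0.226, -0.003, 0.056, 0]],
])

```text
clock: 17.22
ee_pos: [518.6, -416.1, 249.4]
eef_rot: [[-0.146, 0.989, -0.006], [0.962, 0.143, 0.232], [0.23, 0.028, -0.973]]
wrist_force: [-0.0, 0.5, 0.5]
grip_width: 0.82
```

```bash
python3 - <<'E'
from t2 import *
go([526,-437,150],(.989,.15))
E
```

```text
t 17.22 ee [ 518.567 -416.1    249.382] F [-0.038  0.455  0.529] grip 0.82 | delta m [-0.044  0.002  0.092] turn 3.537464018821268e-06 dist 101.82755018355762
```

Request:
jog_arm([
  [[-0.02, 0.001, 0.035, 0], [-0.035, 0.002, 0.07, 0], [-0.044, 0.002, 0.092, 0], [-0.044, 0.002, 0.092, 0]],
])

```text
clock: 17.55
ee_pos: [524.4, -433.6, 144.9]
eef_rot: [[-0.144, 0.99, -0.012], [0.961, 0.143, 0.238], [0.237, 0.023, -0.971]]
wrist_force: [-1.0, 1.0, -0.5]
grip_width: 0.818
```

```bash
python3 - <<'E'
from t2 import *
d=cam('wrist','w6.png'); 
e=[526,-437,52]
go(e,(.989,.15))
P=pts(d); im=d['frame'].astype(int); ok=d['range_z']>0
m=ok&(P[...,2]>58)&(P[...,2]<80)&(abs(P[...,0]-521)<70)&(abs(P[...,1]+407)<80)
q=P[m][:,:2].astype(np.float32); print(cv2.minAreaRect(q),len(q))
d=cam('side','s6.png')
E
```

```text
t 17.6 ee [ 525.153 -433.77   148.138] F [ 0.511 -0.588  0.889] grip 0.821 | delta m [-0.026 -0.002  0.093] turn -0.0008134255012099967 dist 96.19591087468869
((522.2218017578125, -408.18939208984375), (46.537681579589844, 109.91620635986328), 8.530449867248535) 14703
```

View pics/w6.png

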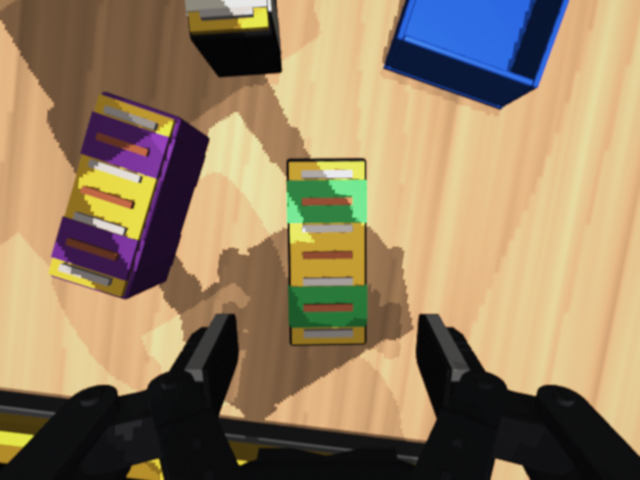

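View pics/s6.png

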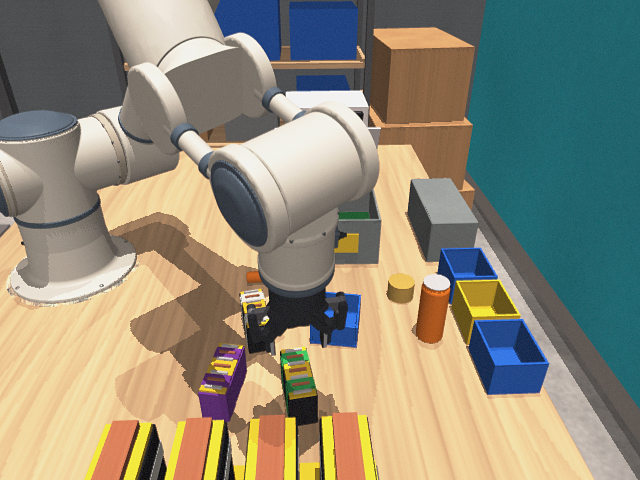

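The module is centred between the fingers (columns 290–367), with its centre at (522,-408) and angle 8.5°. I'm going down to grip it 30 mm toward its near end.

Request:
jog_arm([
  [[-0.009, -0.001, 0.03, 0], [-0.018, -0.002, 0.062, 0], [-0.025, -0.002, 0.088, 0], [-0.026, -0.002, 0.093, 0], [-0.026, -0.002, 0.093, 0]],
])

```text
clock: 18.07
ee_pos: [526.7, -437.0, 53.7]
eef_rot: [[-0.146, 0.989, -0.009], [0.961, 0.144, 0.235], [0.234, 0.026, -0.972]]
wrist_force: [-0.0, -0.2, 0.3]
grip_width: 0.82
```

Request:
jog_arm([
  [[0, 0, 0, 0], [0, 0, 0, 0], [0, 0, 0, 0], [0, 0, 0, 0]],
], fingers=0.0)

```text
clock: 18.4
ee_pos: [527.3, -438.1, 55.8]
eef_rot: [[-0.146, 0.989, -0.006], [0.962, 0.144, 0.233], [0.231, 0.028, -0.973]]
wrist_force: [-1.0, 1.4, 12.6]
grip_width: 0.525
```

```bash
python3 - <<'E'
from t2 import *
go([526,-437,52],(.989,.15)); print(np.array(get_state()['torque']))
E
```

```text
t 18.4 ee [ 527.344 -438.145   55.785] F [-0.958  1.42  12.621] grip 0.525 | delta m [ 0.    -0.001  0.004] turn 0.0005317799509021448 dist 4.176934867028813
[0.333 0.38  0.132]
```

Request:
jog_arm([
  [[0.001, 0, -0.004, 0], [0.0023, 0.0003, -0.01, 0], [0.0046, 0.0006, -0.0195, 0], [0.0046, 0.0006, -0.0195, 0]],
])

```text
clock: 18.73
ee_pos: [527.0, -437.8, 75.1]
eef_rot: [[-0.146, 0.989, -0.008], [0.962, 0.144, 0.234], [0.232, 0.027, -0.972]]
wrist_force: [1.3, -0.8, -4.9]
grip_width: 0.522
```

```bash
python3 - <<'E'
from t2 import *
go([526,-437,52],(.989,.15)); print(np.array(get_state()['torque']))
d=cam('side','s7.png'); cv2.imwrite('pics/c7.png',cv2.resize(cv2.imread('pics/s7.png')[270:450,190:390],None,fx=3,fy=3)); d=cam('wrist','w7.png')
P=pts(d); ok=d['range_z']>0
m=ok&(P[...,2]>70)&(P[...,2]<105)&(abs(P[...,0]-521)<70)&(abs(P[...,1]+407)<80)
q=P[m]; im=d['frame'][m].astype(int)
for lo in range(-470,-340,15):
    k=(q[:,1]>lo)&(q[:,1]<lo+15)&(im.max(-1)>90)
    if k.sum()>20: print(lo,k.sum(),np.median(q[k,2]))
E
```

```text
t 18.73 ee [ 526.997 -437.832   75.075] F [ 1.319 -0.82  -4.933] grip 0.522 | delta m [-0.004 -0.001  0.023] turn 0.00024838531963244925 dist 23.11145249998384
[-0.582 -0.14  -0.024]
-470 1045 84.51657411550502
-455 2010 85.83455258029802
-440 3923 85.63902060679033
-425 5336 84.56217781059576
-410 5536 84.4106989118765
-395 5913 85.18372542142973
-380 6099 85.23633377851934
-365 3746 84.32476607832697
```

View pics/c7.png

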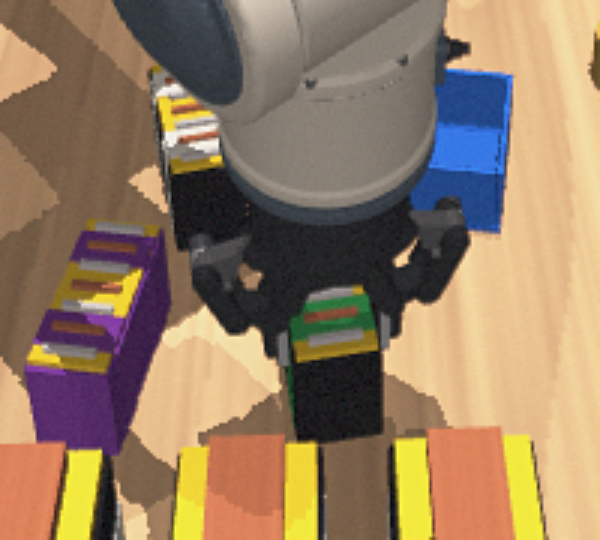

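The module hangs level (top at z≈85 along its length) and is held well. I'll lift and carry it to the bay.

```bash
python3 - <<'E'
from t2 import *
e=np.array(get_state()['ee_pos']); R=np.array(get_state()['eef_rot'])
T=toworld([58,-59,205]); print(T)
print('up130',R.T@np.array([0,0,130])); 
d=T-np.array([527,-437.8,205]); print(d, R.T@d, np.linalg.norm(d))
for k in (.25,.5,.75,1): print(k,R.T@(d*k))
E
```

```text
[652.73   23.604 205.   ]
up130 [  30.375    3.361 -126.357]
[125.73  461.404   0.   ] [425.216 190.739 107.293] 478.2272155286341
0.25 [106.304  47.685  26.823]
0.5 [212.608  95.369  53.646]
0.75 [318.912 143.054  80.469]
1 [425.216 190.739 107.293]
```

Request:
jog_arm([
  [[0.004, 0.0004, -0.016, 0], [0.011, 0.0012, -0.045, 0], [0.019, 0.0021, -0.08, 0], [0.026, 0.003, -0.11, 0], [0.0304, 0.0034, -0.1264, 0]],
])

```text
clock: 19.25
ee_pos: [527.0, -437.9, 206.1]
eef_rot: [[-0.146, 0.989, -0.007], [0.962, 0.144, 0.233], [0.232, 0.027, -0.972]]
wrist_force: [1.2, -1.0, -6.7]
grip_width: 0.52
```

Request:
jog_arm([
  [[0.014, 0.006, 0.0035, 0], [0.035, 0.016, 0.009, 0], [0.06, 0.027, 0.015, 0], [0.086, 0.0385, 0.0217, 0], [0.112, 0.05, 0.0283, 0]],
])

```text
clock: 19.67
ee_pos: [558.9, -313.8, 201.6]
eef_rot: [[-0.145, 0.989, -0.011], [0.961, 0.143, 0.237], [0.236, 0.024, -0.971]]
wrist_force: [0.8, -0.3, -6.7]
grip_width: 0.526
```

Request:
jog_arm([
  [[0.026, 0.0117, 0.0066, 0], [0.052, 0.0233, 0.0131, 0], [0.078, 0.035, 0.0197, 0], [0.104, 0.0467, 0.0262, 0], [0.13, 0.0583, 0.0328, 0]],
])

```text
clock: 20.08
ee_pos: [597.3, -172.6, 201.8]
eef_rot: [[-0.145, 0.989, -0.011], [0.961, 0.144, 0.237], [0.236, 0.024, -0.972]]
wrist_force: [0.6, -1.0, -6.2]
grip_width: 0.524
```

```bash
python3 - <<'E'
from t2 import *
go(toworld([58,-59,205])); print(np.array(get_state()['torque']),np.array(get_state()['eef_rot']))
E
```

```text
t 20.08 ee [ 597.334 -172.575  201.822] F [ 0.619 -0.99  -6.206] grip 0.524 | delta m [0.181 0.083 0.043] turn 0 dist 203.87453255123353
[-0.576 -0.095  0.02 ] [[-0.145  0.989 -0.011]
 [ 0.961  0.144  0.237]
 [ 0.236  0.024 -0.972]]
```

Request:
jog_arm([
  [[0.025, 0.0115, 0.006, 0], [0.05, 0.023, 0.012, 0], [0.075, 0.0345, 0.018, 0], [0.1, 0.046, 0.024, 0], [0.12, 0.055, 0.0285, 0]],
])

```text
clock: 20.5
ee_pos: [633.9, -42.1, 203.6]
eef_rot: [[-0.146, 0.989, -0.011], [0.961, 0.144, 0.237], [0.236, 0.024, -0.972]]
wrist_force: [0.0, -0.1, -5.7]
grip_width: 0.523
```

```bash
python3 - <<'E'
from t2 import *
go(toworld([58,-59,200]))
d=cam('side','s8.png'); d=cam('top','t8.png')
E
```

```text
t 20.5 ee [633.897 -42.072 203.602] F [ 0.002 -0.104 -5.727] grip 0.523 | delta m [0.06  0.028 0.019] turn 0 dist 68.41696868580571
```

View pics/s8.png

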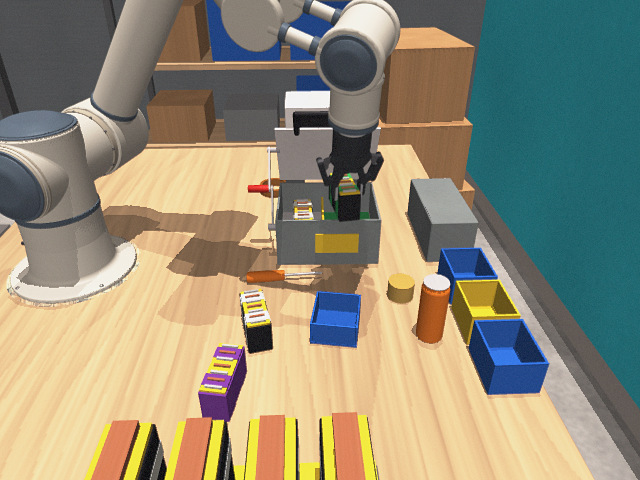

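View pics/t8.png

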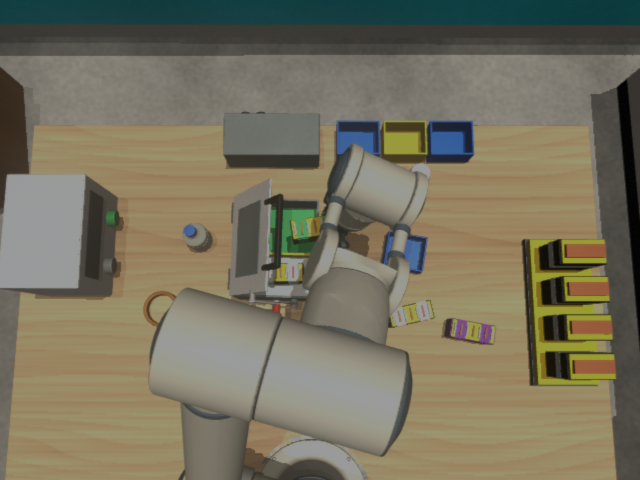

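The side view shows the module above the front rim, with clear air to the lid and handle. I'll move in under the lid.

Request:
jog_arm([
  [[0.02, 0.009, 0.005, 0], [0.04, 0.0185, 0.01, 0], [0.055, 0.0255, 0.015, 0], [0.06, 0.028, 0.018, 0], [0.06, 0.028, 0.018, 0]],
])

```text
clock: 21.02
ee_pos: [652.5, 22.6, 200.8]
eef_rot: [[-0.147, 0.989, -0.012], [0.961, 0.145, 0.236], [0.235, 0.023, -0.972]]
wrist_force: [-1.1, -0.7, -6.6]
grip_width: 0.522
```

```bash
python3 - <<'E'
from t2 import *
go(toworld([58,-59,140])); print(tobox(np.array(get_state()['ee_pos'])))
d=cam('wrist','w9.png'); d=cam('top','t9.png'); cv2.imwrite('pics/c9.png',cv2.resize(cv2.imread('pics/t9.png')[170:320,210:370],None,fx=3.7,fy=3.7,interpolation=cv2.INTER_CUBIC))
P=pts(d); ok=d['range_z']>0;B=tobox(P); im=d['frame'].astype(int)
# rim of box front wall & divider visible
m=ok&(B[...,2]>108)&(B[...,2]<132)&(abs(B[...,1]+97)<14)&(B[...,0]>-130)&(B[...,0]<130); q=B[m]; print('front rim y',np.percentile(q[:,1],[5,50,95]),'z',np.median(q[:,2]),len(q))
m=ok&(B[...,2]>108)&(B[...,2]<132)&(abs(B[...,0]-117)<14)&(abs(B[...,1]+40)<50); q=B[m]; print('+x rim',np.percentile(q[:,0],[5,50,95]),len(q))
m=ok&(im[...,1]>im[...,0]*1.4)&(abs(B[...,0]-54)<80)&(abs(B[...,1])<100)&(B[...,2]<60); q=B[m]; print('green floor',np.percentile(q,[2,50,98],axis=0))
E
```

```text
t 21.02 ee [652.535  22.647 200.757] F [-1.128 -0.65  -6.609] grip 0.522 | delta m [-0.013 -0.001  0.059] turn 0 dist 60.76475641702322
[ 57.832 -59.962 200.757]
front rim y [-99.108 -96.733 -94.294] z 120.6755759591482 20
+x rim [114.486 116.149 119.49 ] 33
green floor [[  2.445 -11.26   29.761]
 [ 27.906  16.878  35.414]
 [110.197  22.512  42.613]]
```

View pics/w9.png

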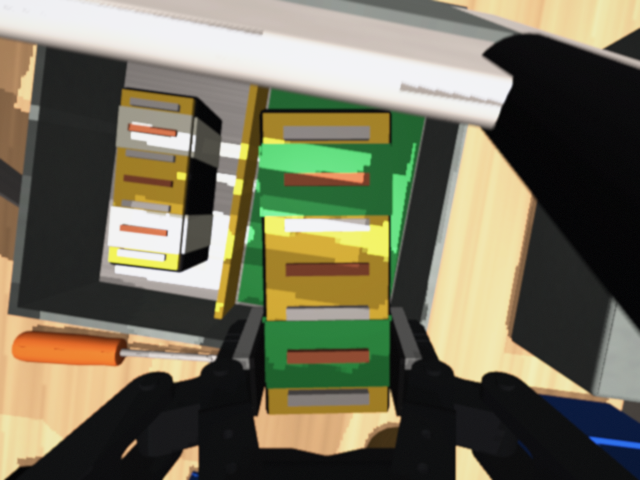

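View pics/c9.png

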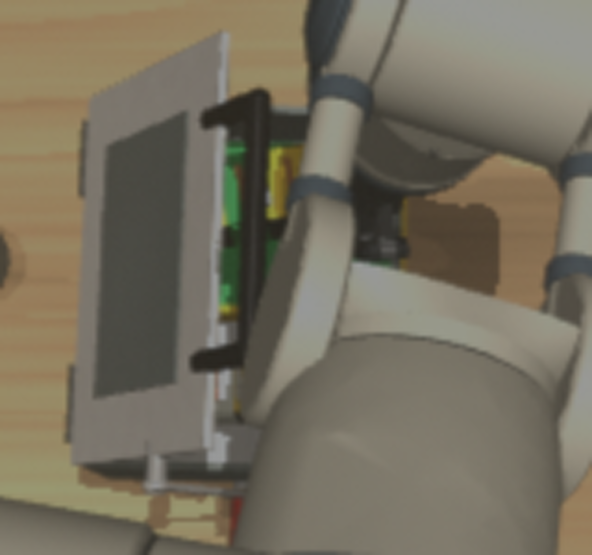

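```bash
python3 - <<'E'
from t2 import *
d=cam('top'); P=pts(d); ok=d['range_z']>0;B=tobox(P)
z=B[...,2]
arm=ok&(z>360)&(B[...,0]>-260)&(B[...,0]<200)&(B[...,1]>-260)&(B[...,1]<120)
for x in range(-240,180,20):
    k=arm&(abs(B[...,0]-x)<10)
    if k.sum():
        q=B[k]; i=q[:,1].argmax(); near=q[q[:,1]>q[:,1].max()-12]; print(x,'ymax',np.round(q[:,1].max(),0),'z there',np.round(np.median(near[:,2])),'zmin',np.round(q[:,2].min()), 'pts y>-40:',[ (round(float(np.median(q[(q[:,1]>y)&(q[:,1]<y+20)][:,2])),0) if ((q[:,1]>y)&(q[:,1]<y+20)).any() else None) for y in (-100,-80,-60,-40,-20,0)])
E
```

```text
-240 ymax 118.0 z there 819.0 zmin 769.0 pts y>-40: [815.0, 816.0, 816.0, 817.0, 818.0, 820.0]
-220 ymax 120.0 z there 819.0 zmin 769.0 pts y>-40: [806.0, 808.0, 810.0, 811.0, 814.0, 817.0]
-200 ymax 119.0 z there 814.0 zmin 678.0 pts y>-40: [785.0, 790.0, 794.0, 797.0, 802.0, 806.0]
-180 ymax 109.0 z there 801.0 zmin 658.0 pts y>-40: [738.0, 732.0, 717.0, 775.0, 780.0, 786.0]
-160 ymax 105.0 z there 778.0 zmin 571.0 pts y>-40: [713.0, 707.0, 686.0, None, None, None]
-140 ymax -42.0 z there 653.0 zmin 584.0 pts y>-40: [691.0, 681.0, 660.0, None, None, None]
-120 ymax -32.0 z there 594.0 zmin 555.0 pts y>-40: [665.0, 654.0, 621.0, 587.0, None, None]
-100 ymax -31.0 z there 574.0 zmin 542.0 pts y>-40: [634.0, 630.0, 628.0, 564.0, None, None]
-80 ymax -33.0 z there 564.0 zmin 532.0 pts y>-40: [623.0, 633.0, 612.0, 552.0, None, None]
-60 ymax -39.0 z there 569.0 zmin 531.0 pts y>-40: [622.0, 628.0, 590.0, 547.0, None, None]
-40 ymax -45.0 z there 578.0 zmin 530.0 pts y>-40: [None, 614.0, 581.0, None, None, None]
-20 ymax -49.0 z there 574.0 zmin 516.0 pts y>-40: [None, 573.0, 573.0, None, None, None]
0 ymax -56.0 z there 566.0 zmin 483.0 pts y>-40: [None, 565.0, 563.0, None, None, None]
20 ymax -56.0 z there 559.0 zmin 371.0 pts y>-40: [467.0, 560.0, 555.0, None, None, None]
40 ymax -53.0 z there 540.0 zmin 384.0 pts y>-40: [565.0, 562.0, 531.0, None, None, None]
60 ymax -51.0 z there 546.0 zmin 513.0 pts y>-40: [579.0, 565.0, 542.0, None, None, None]
80 ymax -53.0 z there 540.0 zmin 515.0 pts y>-40: [582.0, 564.0, 526.0, None, None, None]
100 ymax -58.0 z there 543.0 zmin 513.0 pts y>-40: [575.0, 556.0, 526.0, None, None, None]
120 ymax -73.0 z there 549.0 zmin 526.0 pts y>-40: [562.0, 545.0, None, None, None, None]
```

The whole arm stays at least 25 mm to the -y side of the handle for the descent. Lowering now.

Request:
jog_arm([
  [[-0.003, -0.0003, 0.016, 0], [-0.008, -0.001, 0.041, 0], [-0.0135, -0.0015, 0.066, 0], [-0.018, -0.002, 0.084, 0], [-0.0185, -0.002, 0.0875, 0]],
])

```text
clock: 21.58
ee_pos: [651.1, 22.9, 109.2]
eef_rot: [[-0.143, 0.99, -0.014], [0.961, 0.143, 0.236], [0.236, 0.02, -0.972]]
wrist_force: [-1.6, 0.1, -6.6]
grip_width: 0.523
```

```bash
python3 - <<'E'
from t2 import *
go(toworld([58,-59,91])); print(tobox(np.array(get_state()['ee_pos'])))
d=cam('side','s10.png'); cv2.imwrite('pics/c10.png',cv2.resize(cv2.imread('pics/s10.png')[90:280,230:410],None,fx=3,fy=3,interpolation=cv2.INTER_CUBIC))
E
```

```text
t 21.58 ee [651.085  22.914 109.157] F [-1.551  0.148 -6.572] grip 0.523 | delta m [-0.004  0.001  0.018] turn 0 dist 18.243872701750817
[ 56.375 -59.735 109.157]
```

View pics/c10.png

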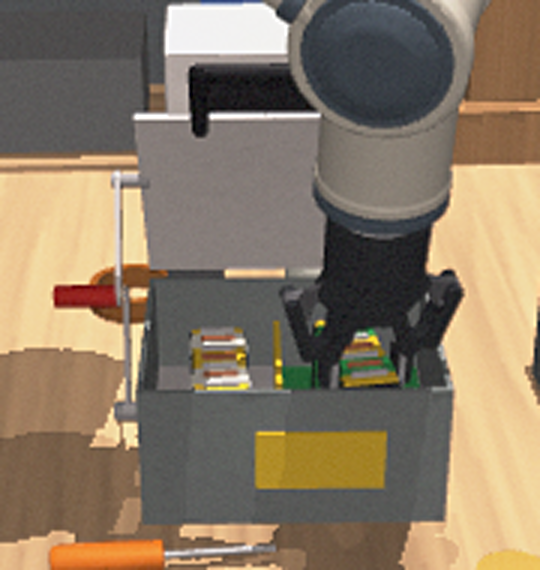

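The module is inside the bay, about 17 mm above the floor. I'll lower it slowly and watch the force.

Request:
jog_arm([
  [[-0.001, 0, 0.005, 0], [-0.002, 0, 0.01, 0], [-0.0026, 0, 0.012, 0], [-0.0026, 0, 0.012, 0]],
])

```text
clock: 21.97
ee_pos: [653.4, 24.1, 100.4]
eef_rot: [[-0.146, 0.989, -0.009], [0.961, 0.144, 0.236], [0.235, 0.026, -0.972]]
wrist_force: [-1.3, -0.1, -6.9]
grip_width: 0.523
```

Request:
jog_arm([
  [[-0.0004, 0, 0.002, 0], [-0.0008, 0, 0.004, 0], [-0.0008, 0, 0.004, 0]],
])

```text
clock: 22.22
ee_pos: [653.4, 24.5, 96.0]
eef_rot: [[-0.146, 0.989, -0.01], [0.961, 0.144, 0.236], [0.235, 0.025, -0.972]]
wrist_force: [-0.5, 0.5, -5.8]
grip_width: 0.522
```

Request:
jog_arm([
  [[-0.0004, 0, 0.0015, 0], [-0.0006, 0, 0.0025, 0], [-0.0006, 0, 0.0025, 0]],
])

```text
clock: 22.47
ee_pos: [653.4, 24.5, 93.3]
eef_rot: [[-0.146, 0.989, -0.01], [0.961, 0.144, 0.236], [0.235, 0.025, -0.972]]
wrist_force: [0.4, -0.1, -5.5]
grip_width: 0.525
```

Request:
jog_arm([
  [[-0.0002, 0, 0.001, 0], [-0.0004, 0, 0.0015, 0], [-0.0004, 0, 0.0015, 0]],
])

```text
clock: 22.72
ee_pos: [653.4, 24.4, 91.8]
eef_rot: [[-0.146, 0.989, -0.01], [0.961, 0.144, 0.236], [0.235, 0.025, -0.972]]
wrist_force: [0.7, 0.7, -5.7]
grip_width: 0.527
```

Request:
jog_arm([
  [[-0.0002, 0, 0.001, 0], [-0.0004, 0, 0.0015, 0], [-0.0004, 0, 0.0015, 0]],
])

```text
clock: 22.97
ee_pos: [653.6, 24.4, 90.8]
eef_rot: [[-0.146, 0.989, -0.009], [0.961, 0.144, 0.236], [0.235, 0.026, -0.972]]
wrist_force: [-2.0, 0.5, 2.5]
grip_width: 0.526
```

Request:
jog_arm([
  [[-0.0002, 0, 0.001, 0], [-0.0002, 0, 0.001, 0]],
])

```text
clock: 23.13
ee_pos: [653.6, 24.4, 90.8]
eef_rot: [[-0.146, 0.989, -0.009], [0.961, 0.144, 0.236], [0.235, 0.026, -0.972]]
wrist_force: [-7.5, -2.5, 17.9]
grip_width: 0.523
```

Contact with the floor is confirmed. I'll relieve the press, open modestly, and check before retreating.

Request:
jog_arm([
  [[0.0003, 0, -0.0013, 0]],
])

```text
clock: 23.22
ee_pos: [653.6, 24.4, 91.2]
eef_rot: [[-0.146, 0.989, -0.009], [0.961, 0.144, 0.236], [0.235, 0.026, -0.972]]
wrist_force: [0.6, 0.3, -6.6]
grip_width: 0.523
```

Request:
jog_arm([
  [[0, 0, 0, 0], [0, 0, 0, 0], [0, 0, 0, 0]],
], fingers=0.062)

```text
clock: 23.47
ee_pos: [653.8, 24.4, 90.8]
eef_rot: [[-0.146, 0.989, -0.009], [0.961, 0.144, 0.236], [0.235, 0.026, -0.972]]
wrist_force: [0.1, -0.0, -0.2]
grip_width: 0.728
```

```bash
python3 - <<'E'
from t2 import *
e=np.array(get_state()['ee_pos']); R=np.array(get_state()['eef_rot'])
for u in (30,60,110): print(R.T@np.array([0,0,u]))
d=cam('wrist','w11.png')
E
```

```text
[  7.04    0.771 -29.152]
[ 14.08    1.542 -58.304]
[  25.813    2.826 -106.891]
```

View pics/w11.png

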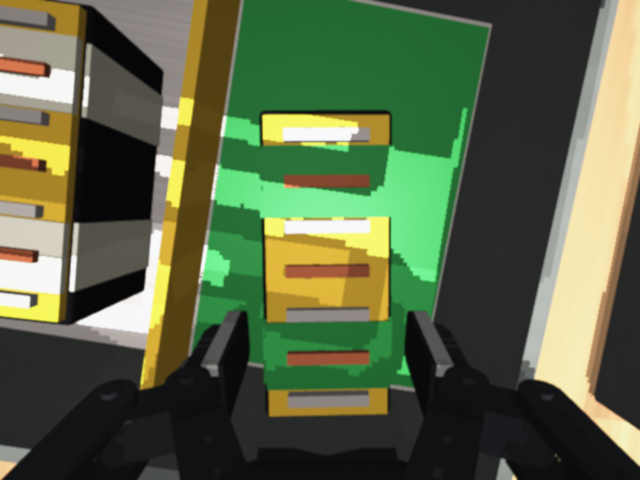

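The module stands free on the green floor (columns 262–390) with the fingers clear on both sides. I'll retreat upward.

Request:
jog_arm([
  [[0.004, 0.0004, -0.015, 0], [0.009, 0.001, -0.038, 0], [0.016, 0.0018, -0.066, 0], [0.022, 0.0024, -0.092, 0], [0.026, 0.0028, -0.107, 0]],
])

```text
clock: 23.93
ee_pos: [654.4, 24.4, 203.8]
eef_rot: [[-0.146, 0.989, -0.007], [0.961, 0.144, 0.236], [0.234, 0.028, -0.972]]
wrist_force: [0.6, 0.6, -0.1]
grip_width: 0.727
```

```bash
python3 - <<'E'
from t2 import *
go(toworld([58,-150,230]))
d=cam('wrist'); P=pts(d); ok=d['range_z']>0;B=tobox(P); im=d['frame'].astype(int)
m=ok&(B[...,2]>90)&(B[...,2]<116)&(B[...,0]>0)&(B[...,0]<108)&(abs(B[...,1])<90)&(im.max(-1)>90); q=B[m]
print(len(q),cv2.minAreaRect(q[:,:2].astype(np.float32)))
for lo in range(-90,40,15):
    k=(q[:,1]>lo)&(q[:,1]<lo+15)
    if k.sum()>50: print(lo,k.sum(),np.median(q[k,2]))
for lo in range(15,90,10):
    k=(q[:,0]>lo)&(q[:,0]<lo+10)&(q[:,2]>95)
    if k.sum()>50: print('x',lo,k.sum(),np.median(q[k,2]))
E
```

```text
t 23.93 ee [654.393  24.399 203.829] F [ 0.627  0.64  -0.074] grip 0.727 | delta m [-0.081 -0.017 -0.047] turn 0 dist 95.5117321835308
11621 ((53.129581451416016, -28.730045318603516), (46.22151184082031, 108.51766204833984), 10.281463623046875)
-90 541 101.08051272108341
-75 1629 102.19911495754883
-60 1675 102.29669659844186
-45 1638 101.40253332050865
-30 1652 101.42055791559017
-15 1776 102.14853775280375
0 1799 102.20570865580245
15 911 101.24877052607172
x 15 83 97.3295470030532
x 25 1125 101.6039769071441
x 35 2463 101.85834350222163
x 45 2703 102.18695329345044
x 55 2677 102.0621232655507
x 65 1985 101.71757668715426
x 75 583 101.37419926681957
```

The check shows the module upright on the bay floor, centred at box (53,-29) with its top level. Now I'll go round the front to the knob, turning the hand back as I travel.

```bash
python3 - <<'E'
from t2 import *
s=get_state(); print(np.array(s['joint_pos']))
go(toworld([20,-170,235]),(.028,1)); 
R=np.array(s['eef_rot']); print(R.T@(toworld([-184,-170,235])-toworld([20,-170,235])))
E
```

```text
[ -9.649  33.561  75.252  13.912  74.165 -22.289]
t 23.98 ee [655.365  24.412 206.065] F [ 1.135 -0.21   3.143] grip 0.73 | delta m [-0.093 -0.058 -0.054] turn -1.3936225240988445 dist 122.49139110971022
[  35.451 -200.886    2.048]
```

Request:
jog_arm([
  [[-0.028, -0.018, -0.016, 0], [-0.06, -0.037, -0.035, 0], [-0.09, -0.056, -0.053, 0], [-0.088, -0.096, -0.054, -0.12], [-0.081, -0.136, -0.054, -0.245]],
], fingers=0.04)

```text
clock: 24.4
ee_pos: [531.0, -87.9, 230.8]
eef_rot: [[-0.384, 0.923, -0.007], [0.897, 0.375, 0.235], [0.22, 0.084, -0.972]]
wrist_force: [0.4, -0.4, 0.4]
grip_width: 0.469
```

```bash
python3 - <<'E'
from t2 import *
print(tobox(np.array(get_state()['ee_pos'])))
go(toworld([-184,-170,235]),(.028,1)); 
E
```

```text
[ -60.524 -173.875  230.755]
t 24.4 ee [531.045 -87.917 230.755] F [ 0.388 -0.378  0.395] grip 0.469 | delta m [ 0.055 -0.111 -0.001] turn -1.1458654012656688 dist 123.61008705318685
```

Request:
jog_arm([
  [[0.018, -0.036, 0, -0.12], [0.036, -0.072, 0, -0.24], [0.055, -0.111, 0, -0.36], [0.055, -0.111, 0, -0.48], [0.055, -0.111, 0, -0.6]],
])

```text
clock: 24.82
ee_pos: [405.5, -77.1, 234.2]
eef_rot: [[-0.839, 0.544, -0.01], [0.526, 0.817, 0.236], [0.136, 0.193, -0.972]]
wrist_force: [1.4, -0.3, 0.5]
grip_width: 0.467
```

```bash
python3 - <<'E'
from t2 import *
print(tobox(np.array(get_state()['ee_pos'])))
go(toworld([-186,-7.5,230]),(.028,1)); 
E
```

```text
[-186.306 -166.608  234.243]
t 24.82 ee [405.514 -77.141 234.243] F [ 1.39  -0.266  0.511] grip 0.467 | delta m [0.079 0.132 0.042] turn -0.5437630710072727 dist 159.16520575127433
```

Request:
jog_arm([
  [[0.018, 0.03, 0.01, -0.12], [0.036, 0.06, 0.019, -0.24], [0.054, 0.09, 0.029, -0.36], [0.07, 0.118, 0.037, -0.48], [0.079, 0.132, 0.042, -0.544]],
])

```text
clock: 25.23
ee_pos: [413.1, 84.5, 229.5]
eef_rot: [[-1.0, 0.028, -0.01], [0.025, 0.971, 0.237], [0.016, 0.236, -0.972]]
wrist_force: [0.0, -0.3, -0.3]
grip_width: 0.467
```

```bash
python3 - <<'E'
from t2 import *
from kn import knob
print(tobox(np.array(get_state()['ee_pos']))); print(np.array(get_state()['eef_rot']))
knob()
go(toworld([-184,-7.5,151]),(.028,1)); cam('wrist','w12.png')
E
```

```text
[-183.194   -4.82   229.502]
[[-1.     0.028 -0.01 ]
 [ 0.025  0.971  0.237]
 [ 0.016  0.236 -0.972]]
side red 150 
 [[-184.075  -21.801  147.634]
 [-159.546  -16.492  159.452]
 [-138.253   -7.779  165.534]]
t 25.33 ee [412.972  83.964 229.33 ] F [-0.328 -0.6   -0.387] grip 0.467 | delta m [-0.001 -0.021  0.076] turn 0.0013532270628173748 dist 78.3619516119551
```

View pics/w12.png

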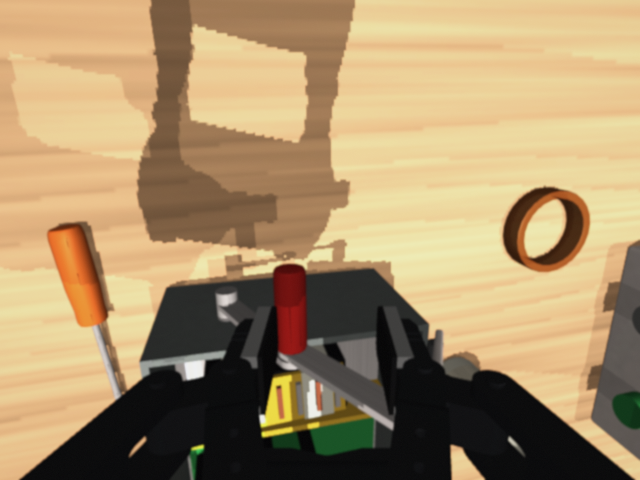

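The knob is still locked, at column 290. It will centre as I go straight down.

Request:
jog_arm([
  [[0, -0.007, 0.025, 0], [0, -0.014, 0.05, 0], [-0.001, -0.02, 0.071, 0], [-0.001, -0.021, 0.076, 0], [-0.001, -0.021, 0.076, 0]],
])

```text
clock: 25.8
ee_pos: [412.5, 78.6, 149.8]
eef_rot: [[-0.999, 0.038, -0.012], [0.034, 0.971, 0.236], [0.021, 0.236, -0.972]]
wrist_force: [0.0, 0.7, 0.4]
grip_width: 0.467
```

Request:
jog_arm([
  [[0, 0, 0, 0], [0, 0, 0, 0], [0, 0, 0, 0]],
], fingers=0.0)

```text
clock: 26.05
ee_pos: [413.7, 80.8, 152.5]
eef_rot: [[-0.999, 0.037, -0.007], [0.034, 0.97, 0.239], [0.016, 0.239, -0.971]]
wrist_force: [1.6, 24.9, 9.5]
grip_width: 0.184
```

```bash
python3 - <<'E'
from t2 import *
s=get_state(); print(tobox(np.array(s['ee_pos'])),np.array(s['wrist_force']))
R=np.array(s['eef_rot'])
A=np.array([-45,72.]); r=91.7
a0=np.radians(66.1); k0=A+r*np.array([np.cos(a0),np.sin(a0)])
for a in (64,62,59,56,53,50,48):
    k=A+r*np.array([np.cos(np.radians(a)),np.sin(np.radians(a))]); d=k-k0
    print(a,d,(R.T@(toworld([0,d[0],d[1]])-toworld([0,0,0])))/1000)
E
```

```text
[-182.509   -8.509  152.473] [ 1.607 24.876  9.505]
64 [ 3.047 -1.418] [-0.     0.003  0.002]
62 [ 5.899 -2.871] [-0.     0.005  0.004]
59 [10.078 -5.235] [-0.     0.009  0.007]
56 [14.127 -7.814] [-0.     0.012  0.011]
53 [ 18.035 -10.602] [-0.     0.015  0.015]
50 [ 21.792 -13.591] [-0.     0.018  0.018]
48 [ 24.208 -15.691] [-0.     0.02   0.021]
```

Request:
jog_arm([
  [[0, 0.004, 0.001, 0], [0, 0.008, 0.004, 0], [0, 0.0115, 0.007, 0], [0, 0.015, 0.011, 0], [0, 0.018, 0.0145, 0]],
])

```text
clock: 26.47
ee_pos: [414.0, 99.5, 141.3]
eef_rot: [[-0.999, 0.035, -0.008], [0.032, 0.972, 0.234], [0.016, 0.234, -0.972]]
wrist_force: [1.1, -13.4, -10.0]
grip_width: 0.184
```

Request:
jog_arm([
  [[0, 0.003, 0.0035, 0], [0, 0.005, 0.0065, 0], [0, 0.005, 0.0065, 0]],
])

```text
clock: 26.72
ee_pos: [414.1, 105.7, 135.9]
eef_rot: [[-0.999, 0.035, -0.008], [0.032, 0.972, 0.234], [0.016, 0.234, -0.972]]
wrist_force: [-0.3, -15.2, -12.5]
grip_width: 0.183
```

```bash
python3 - <<'E'
from t2 import *
from kn import knob,bar
s=get_state(); print(tobox(np.array(s['ee_pos'])),np.array(s['wrist_force']))
knob();bar()
E
```

```text
[-182.819   16.425  135.941] [ -0.288 -15.2   -12.51 ]
side red 104 
 [[-171.048    0.966  135.084]
 [-153.806    6.507  144.918]
 [-137.82    16.953  151.061]]
top bar 232 
 [[-67.339 -34.628 302.114]
 [ 41.408 -26.736 338.859]
 [ 67.299  -2.776 343.945]]
side bar 178 
 [[-67.108 -40.794 303.266]
 [-36.287 -35.709 330.935]
 [ 67.161 -14.54  337.545]]
```

The knee is broken: the knob is back at y≈16 and the handle has dropped to ~1.0 rad. I'll release the knob and rise.

Request:
jog_arm([
  [[0, -0.0015, -0.001, 0], [0, -0.0015, -0.001, 0]],
])

```text
clock: 27.08
ee_pos: [414.1, 104.1, 136.9]
eef_rot: [[-0.999, 0.035, -0.008], [0.032, 0.971, 0.235], [0.016, 0.235, -0.972]]
wrist_force: [0.3, -8.7, -9.1]
grip_width: 0.187
```

Request:
jog_arm([
  [[0, 0, 0, 0], [0, 0, 0, 0], [0, 0.007, -0.028, 0], [0, 0.015, -0.065, 0], [0, 0.024, -0.1, 0]],
], fingers=0.04)

```text
clock: 27.5
ee_pos: [414.9, 104.4, 240.9]
eef_rot: [[-0.999, 0.036, -0.01], [0.033, 0.971, 0.235], [0.018, 0.235, -0.972]]
wrist_force: [1.2, 0.3, -0.5]
grip_width: 0.472
```

```bash
python3 - <<'E'
from t2 import *
from kn import knob,bar
s=get_state(); print(tobox(np.array(s['ee_pos'])),np.array(s['wrist_force']))
knob();bar()
go(toworld([-184,-29,400]),(.028,1)); R=np.array(s['eef_rot'])
print(R.T@(toworld([0,-29,400])-toworld([-184,-29,400])))
E
```

```text
[-181.952   15.101  240.949] [ 1.233  0.33  -0.544]
side red 134 
 [[-182.863    0.411  135.524]
 [-158.829    5.082  146.342]
 [-139.476   11.767  152.19 ]]
top bar 237 
 [[-67.517 -32.662 303.766]
 [ 39.671 -25.34  339.513]
 [ 67.208  -0.931 345.518]]
side bar 192 
 [[-67.104 -38.752 302.598]
 [-41.666 -33.607 332.965]
 [ 67.447 -12.144 340.592]]
t 27.7 ee [415.965 104.539 240.309] F [ 0.05  -0.569  0.385] grip 0.465 | delta m [ 0.005 -0.005 -0.166] turn -0.0044868152745416445 dist 165.74829720236244
[-183.966    1.659   -3.094]
```

Request:
jog_arm([
  [[0.002, -0.001, -0.04, 0], [0.003, -0.002, -0.08, 0], [0.004, -0.004, -0.12, 0], [0.005, -0.005, -0.155, 0], [-0.015, -0.004, -0.166, 0]],
])

```text
clock: 28.12
ee_pos: [430.8, 60.1, 403.2]
eef_rot: [[-0.999, 0.035, -0.006], [0.033, 0.971, 0.235], [0.014, 0.235, -0.972]]
wrist_force: [1.5, -0.1, 0.7]
grip_width: 0.471
```

Request:
jog_arm([
  [[-0.04, 0.001, -0.001, 0], [-0.08, 0.001, -0.001, 0], [-0.12, 0.002, -0.002, 0], [-0.155, 0.002, -0.003, 0], [-0.164, 0.003, -0.003, 0]],
])

```text
clock: 28.53
ee_pos: [599.6, 57.6, 397.1]
eef_rot: [[-0.999, 0.037, -0.012], [0.033, 0.971, 0.236], [0.02, 0.236, -0.972]]
wrist_force: [-0.6, -1.1, 0.0]
grip_width: 0.466
```

```bash
python3 - <<'E'
from t2 import *
s=get_state(); print(tobox(np.array(s['ee_pos'])),np.array(s['wrist_force']))
go(toworld([0,-26,329]),(.028,1)); cam('wrist','w13.png')
E
```

```text
[  3.972 -26.508 397.136] [-0.568 -1.138  0.011]
t 28.53 ee [599.63   57.592 397.136] F [-0.568 -1.138  0.011] grip 0.466 | delta m [ 0.003 -0.016  0.066] turn -0.00500626042707486 dist 68.25344113761676
```

View pics/w13.png

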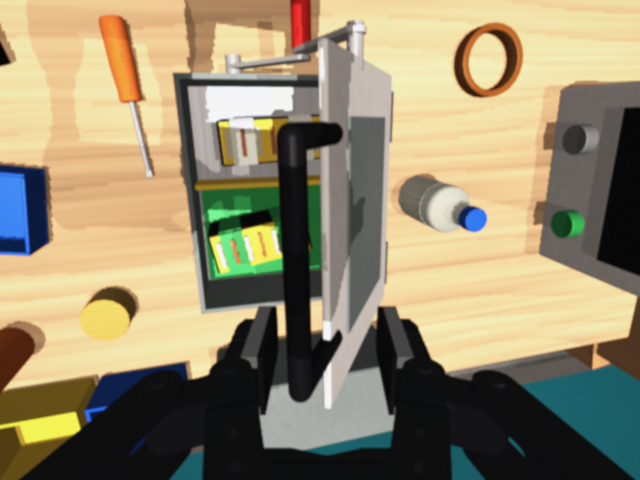

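The wrist view shows the module in the bay, the knee broken and the bar in line. I'll descend on the bar and grip.

Request:
jog_arm([
  [[0.001, -0.006, 0.024, 0], [0.002, -0.011, 0.046, 0], [0.003, -0.0155, 0.063, 0], [0.003, -0.016, 0.066, 0], [0.003, -0.016, 0.066, 0]],
])

```text
clock: 29.0
ee_pos: [590.5, 58.2, 330.9]
eef_rot: [[-0.999, 0.036, -0.013], [0.032, 0.971, 0.236], [0.021, 0.236, -0.972]]
wrist_force: [1.7, 0.5, -0.3]
grip_width: 0.472
```

Request:
jog_arm([
  [[0, 0, 0, 0], [0, 0, 0, 0], [0, 0, 0, 0]],
], fingers=0.0)

```text
clock: 29.25
ee_pos: [592.1, 57.7, 333.5]
eef_rot: [[-0.999, 0.035, -0.007], [0.032, 0.971, 0.235], [0.016, 0.235, -0.972]]
wrist_force: [-1.3, -3.5, 4.0]
grip_width: 0.139
```

```bash
python3 - <<'E'
from t2 import *
s=get_state(); print(tobox(np.array(s['ee_pos'])),np.array(s['wrist_force']),s['grip_width'])
R=np.array(s['eef_rot']); print(R)
E
```

```text
[ -3.582 -26.592 333.476] [-1.341 -3.499  3.997] 0.13907460971221985
[[-0.999  0.035 -0.007]
 [ 0.032  0.971  0.235]
 [ 0.016  0.235 -0.972]]
```

```bash
cat > low.py <<'E'
from t2 import *
s=get_state(); R=np.array(s['eef_rot'])
f=lambda t:np.array([0,105-250*np.cos(t)+2*np.sin(t),122+250*np.sin(t)+2*np.cos(t)])
seq=[1.005,.985,.95,.905,.855,.805,.755,.705,.655,.605,.555,.505,.455,.405,.355,.305,.255,.21,.17,.135,.105,.08,.06,.042,.027,.015]
for i in range(1,len(seq),5):
    b=f(seq[i-1]); rows=[]
    for t in seq[i:i+5]:
        d=R.T@(toworld(f(t))-toworld(b))/1000; rows.append([round(float(v),4) for v in d]+[0])
    print(seq[i+4],np.round(toworld(f(seq[i+4]))-toworld(f(seq[0])),1),rows)
E
python3 low.py
```

```text
0.805 [ -1.1 -39.5 -30.5] [[-0.0001, -0.0047, 0.0016, 0], [-0.0002, -0.0129, 0.0047, 0], [-0.0003, -0.0233, 0.009, 0], [-0.0005, -0.0346, 0.0144, 0], [-0.0007, -0.0456, 0.0204, 0]]
0.555 [ -2.2 -79.1 -78.7] [[-0.0002, -0.0107, 0.0065, 0], [-0.0004, -0.021, 0.0135, 0], [-0.0005, -0.031, 0.021, 0], [-0.0007, -0.0406, 0.029, 0], [-0.0009, -0.0498, 0.0375, 0]]
0.305 [  -2.9 -105.5 -135.1] [[-0.0002, -0.0087, 0.0089, 0], [-0.0004, -0.017, 0.0183, 0], [-0.0006, -0.0248, 0.028, 0], [-0.0008, -0.0322, 0.0382, 0], [-0.001, -0.039, 0.0487, 0]]
0.105 [  -3.2 -116.  -183.9] [[-0.0002, -0.0063, 0.0108, 0], [-0.0004, -0.0114, 0.0208, 0], [-0.0005, -0.0157, 0.0299, 0], [-0.0007, -0.019, 0.0379, 0], [-0.0008, -0.0217, 0.0449, 0]]
0.015 [  -3.3 -117.6 -206.4] [[-0.0001, -0.0021, 0.0059, 0], [-0.0002, -0.0036, 0.0106, 0], [-0.0002, -0.0049, 0.015, 0], [-0.0003, -0.006, 0.0186, 0], [-0.0004, -0.0068, 0.0215, 0]]
```

Request:
jog_arm([
  [[0, -0.0047, 0.0016, 0], [-0.0002, -0.0129, 0.0047, 0], [-0.0003, -0.0233, 0.009, 0], [-0.0005, -0.0346, 0.0144, 0], [-0.0007, -0.0456, 0.0204, 0]],
])

```text
clock: 29.67
ee_pos: [590.9, 17.9, 301.8]
eef_rot: [[-0.999, 0.035, -0.008], [0.032, 0.971, 0.236], [0.016, 0.236, -0.972]]
wrist_force: [2.6, 2.6, 3.8]
grip_width: 0.137
```

Request:
jog_arm([
  [[-0.0002, -0.0107, 0.0065, 0], [-0.0004, -0.021, 0.0135, 0], [-0.0005, -0.031, 0.021, 0], [-0.0007, -0.0406, 0.029, 0], [-0.0009, -0.0498, 0.0375, 0]],
])

```text
clock: 30.08
ee_pos: [589.7, -22.3, 252.6]
eef_rot: [[-0.999, 0.036, -0.008], [0.033, 0.971, 0.235], [0.017, 0.235, -0.972]]
wrist_force: [4.4, -0.4, 3.3]
grip_width: 0.135
```

Request:
jog_arm([
  [[-0.0002, -0.0087, 0.0089, 0], [-0.0004, -0.017, 0.0183, 0], [-0.0006, -0.0248, 0.028, 0], [-0.0008, -0.0322, 0.0382, 0], [-0.001, -0.039, 0.0487, 0]],
])

```text
clock: 30.5
ee_pos: [588.8, -48.1, 195.7]
eef_rot: [[-0.999, 0.036, -0.009], [0.033, 0.971, 0.236], [0.017, 0.235, -0.972]]
wrist_force: [3.8, -3.3, 2.6]
grip_width: 0.144
```

```bash
python3 - <<'E'
from t2 import *
s=get_state(); b=tobox(np.array(s['ee_pos'])); print(b,np.array(s['wrist_force']),s['grip_width']); bar=b+[0,-.7,.6]; print('th',np.arctan2(bar[2]-124,105-bar[1]),np.hypot(bar[2]-122,105-bar[1])); cam('side','s14.png')
E
```

```text
[  -3.879 -132.432  195.706] [ 3.84  -3.273  2.623] 0.14428321335887143
th 0.2947896082990747 249.45624917343807
```

View pics/s14.png

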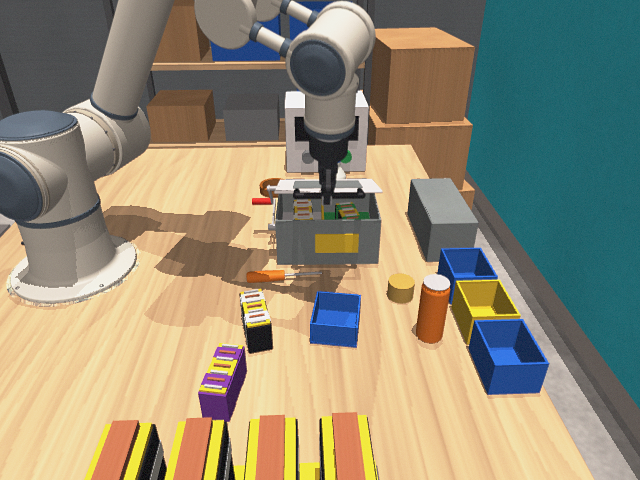

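The lid is coming down under control, at about 0.3 rad with low forces. The last part goes slower.

Request:
jog_arm([
  [[-0.0002, -0.0063, 0.0108, 0], [-0.0004, -0.0114, 0.0208, 0], [-0.0005, -0.0157, 0.0299, 0], [-0.0007, -0.019, 0.0379, 0], [-0.0008, -0.0217, 0.0449, 0]],
])

```text
clock: 30.97
ee_pos: [588.0, -58.5, 146.5]
eef_rot: [[-0.999, 0.036, -0.01], [0.033, 0.971, 0.236], [0.018, 0.235, -0.972]]
wrist_force: [-0.6, -2.0, 0.5]
grip_width: 0.14
```

Request:
jog_arm([
  [[-0.0001, -0.0021, 0.0059, 0], [-0.0002, -0.0036, 0.0106, 0], [-0.0002, -0.0049, 0.015, 0], [-0.0003, -0.0055, 0.0175, 0], [-0.0003, -0.006, 0.0186, 0]],
])

```text
clock: 31.38
ee_pos: [588.0, -59.8, 127.3]
eef_rot: [[-0.999, 0.036, -0.01], [0.032, 0.971, 0.236], [0.018, 0.235, -0.972]]
wrist_force: [5.1, -1.9, 0.4]
grip_width: 0.138
```

Request:
jog_arm([
  [[0, -0.0005, 0.0015, 0], [0, -0.0009, 0.003, 0], [0, -0.0009, 0.003, 0]],
])

```text
clock: 31.63
ee_pos: [587.9, -59.9, 124.2]
eef_rot: [[-0.999, 0.036, -0.01], [0.032, 0.971, 0.236], [0.018, 0.235, -0.972]]
wrist_force: [6.3, -2.9, -4.8]
grip_width: 0.139
```

Request:
jog_arm([
  [[0, -0.0003, 0.001, 0], [0, -0.0003, 0.0015, 0], [0, -0.0003, 0.0015, 0]],
])

```text
clock: 31.88
ee_pos: [588.0, -59.9, 122.9]
eef_rot: [[-0.999, 0.036, -0.009], [0.032, 0.971, 0.235], [0.017, 0.235, -0.972]]
wrist_force: [5.1, -3.6, -2.1]
grip_width: 0.136
```

Request:
jog_arm([
  [[0, -0.0003, 0.001, 0], [0, -0.0003, 0.001, 0], [0, -0.0003, 0.001, 0]],
])

```text
clock: 32.13
ee_pos: [587.9, -59.9, 121.9]
eef_rot: [[-0.999, 0.036, -0.009], [0.032, 0.971, 0.236], [0.018, 0.235, -0.972]]
wrist_force: [4.9, -1.8, -1.7]
grip_width: 0.136
```

Request:
jog_arm([
  [[0, -0.0003, 0.001, 0], [0, -0.0003, 0.001, 0], [0, -0.0003, 0.001, 0]],
])

```text
clock: 32.38
ee_pos: [588.0, -59.9, 120.9]
eef_rot: [[-0.999, 0.036, -0.009], [0.033, 0.971, 0.236], [0.017, 0.235, -0.972]]
wrist_force: [6.2, -3.0, -2.0]
grip_width: 0.136
```

Request:
jog_arm([
  [[0, -0.0003, 0.001, 0], [0, -0.0003, 0.001, 0], [0, -0.0003, 0.001, 0]],
])

```text
clock: 32.63
ee_pos: [588.0, -59.9, 120.2]
eef_rot: [[-0.999, 0.036, -0.009], [0.032, 0.971, 0.236], [0.017, 0.235, -0.972]]
wrist_force: [4.4, -2.2, 3.4]
grip_width: 0.138
```

Request:
jog_arm([
  [[0, -0.0003, 0.001, 0], [0, -0.0004, 0.0015, 0], [0, -0.0004, 0.0015, 0]],
])

```text
clock: 32.88
ee_pos: [588.0, -59.9, 120.0]
eef_rot: [[-0.999, 0.035, -0.008], [0.032, 0.971, 0.236], [0.016, 0.235, -0.972]]
wrist_force: [-2.6, -2.9, 25.4]
grip_width: 0.141
```

```bash
cat > lidz.py <<'E'
from t2 import *
for n in ('top','side'):
    d=cam(n); P=pts(d); ok=d['range_z']>0;B=tobox(P); im=d['frame'].astype(int)
    m=ok&(B[...,2]>105)&(B[...,2]<145)&(abs(B[...,0])<118)&(B[...,1]>-97)&(B[...,1]<97)&(im.min(-1)>95); q=B[m]
    print(n,len(q))
    if len(q)>200:
        A=np.c_[q[:,0],q[:,1],np.ones(len(q))]; p=np.linalg.lstsq(A,q[:,2],rcond=None)[0]; r=abs(q[:,2]-A@p)<4; p=np.linalg.lstsq(A[r],q[r,2],rcond=None)[0]; print('plane',p, 'free edge z',p[2]-100*p[1],'hinge z',p[2]+100*p[1])
E
python3 lidz.py
```

```text
top 6959
plane [ -0.005   0.002 128.595] free edge z 128.38650181774986 hinge z 128.8043157644626
side 2535
plane [  0.      0.001 127.42 ] free edge z 127.36833351313095 hinge z 127.47241753208661
```

The lid is flat and firmly on its stop. I'll ease off the press, release, rise and look.

Request:
jog_arm([
  [[0, 0.0004, -0.0014, 0], [0, 0.0004, -0.0014, 0]],
])

```text
clock: 33.15
ee_pos: [588.0, -59.9, 120.3]
eef_rot: [[-0.999, 0.036, -0.009], [0.032, 0.971, 0.236], [0.017, 0.235, -0.972]]
wrist_force: [5.7, -2.3, 1.1]
grip_width: 0.144
```

Request:
jog_arm([
  [[0, 0, 0, 0], [0, 0, 0, 0], [0, 0, 0, 0]],
], fingers=0.036)

```text
clock: 33.4
ee_pos: [587.1, -59.4, 120.0]
eef_rot: [[-0.999, 0.036, -0.011], [0.032, 0.971, 0.236], [0.019, 0.236, -0.972]]
wrist_force: [0.5, 0.4, 0.4]
grip_width: 0.424
```

Request:
jog_arm([
  [[0, 0.003, -0.012, 0], [0, 0.008, -0.035, 0], [0, 0.016, -0.068, 0], [0, 0.025, -0.105, 0], [0, 0.03, -0.125, 0]],
])

```text
clock: 33.82
ee_pos: [590.5, -60.1, 252.5]
eef_rot: [[-0.999, 0.035, -0.007], [0.032, 0.971, 0.235], [0.015, 0.235, -0.972]]
wrist_force: [0.5, 0.4, 0.3]
grip_width: 0.422
```

```bash
python3 - <<'E'
from t2 import *
s=get_state(); print(tobox(np.array(s['ee_pos'])),np.array(s['wrist_force']),s['clock'])
import lidz
from kn import knob
knob()
cam('side','s15.png'); cam('top','t15.png'); cam('wrist','w15.png')
E
python3 m5.py | grep -v green; cat > z.py <<'E'
E
```

```text
[  -1.821 -144.405  252.533] [0.491 0.368 0.345] 33.8167
top 7853
plane [  0.001   0.001 128.398] free edge z 128.3008779640356 hinge z 128.49469812054824
side 3465
plane [ -0.      0.001 127.588] free edge z 127.44839985866534 hinge z 127.72717911144795
top red 71 
 [[-184.396   39.4     67.049]
 [-161.138   43.709   72.704]
 [-141.984   52.701   77.482]]
side red 63 
 [[-184.457   32.544   61.153]
 [-161.388   36.794   66.766]
 [-140.678   47.643   73.409]]
top bar 331 [[ -44.331 -171.325  130.989]
 [  11.817 -143.684  585.427]
 [  68.835 -136.067  604.9  ]]
red 71 [[-184.392   39.503   66.874]
 [-161.289   43.461   72.352]
 [-141.938   52.439   79.088]]
lid 8057 [[-118.188  -95.614  121.408]
 [  -1.724    1.651  128.328]
 [ 117.69    98.464  134.318]]
side bar 549 [[ -70.68  -178.964  119.097]
 [  -3.055 -152.203  128.514]
 [  74.062 -137.646  334.466]]
red 61 [[-184.26    31.356   61.887]
 [-161.063   36.84    66.357]
 [-141.036   46.872   72.739]]
lid 3926 [[-119.287 -103.228  120.213]
 [   0.857  -21.597  127.301]
 [ 119.418  101.321  130.811]]m5.py:14: RuntimeWarning: Mean of empty slice.
  g=ok&(im[...,1]>im[...,0]*1.5)&(im[...,1]>im[...,2]*1.3)&(abs(P[...,0]-521)<80)&(abs(P[...,1]+407)<80)&(P[...,2]>50);print('green',P[g].mean(0))
  ret = um.true_divide(
```

View pics/s15.png

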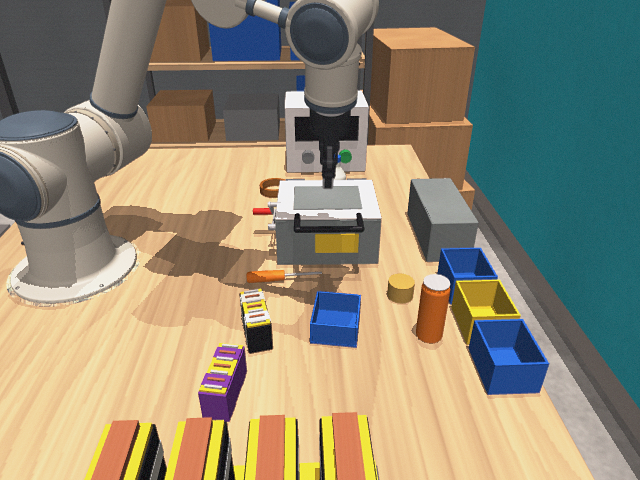

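View pics/w15.png

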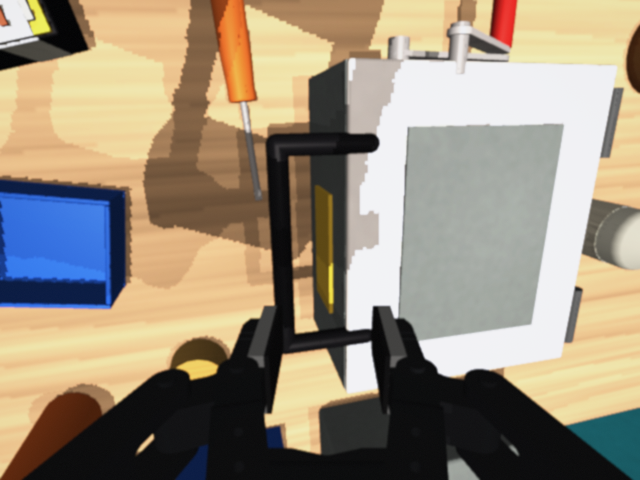

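The lid is fully shut, with its plane at z≈128, level, as at the start. The knob is back at its shut position and the hand is clear. One last check of the bystanders, then I'll hand in.

```bash
python3 - <<'E'
from h import *
a=cv2.imread('pics/top0.png').astype(int); b=cv2.imread('pics/t15.png').astype(int)
df=(abs(a-b).max(-1)>45).astype(np.uint8); df=cv2.morphologyEx(df,cv2.MORPH_OPEN,np.ones((3,3)))
n,l,s,c=cv2.connectedComponentsWithStats(df)
print([(x[:5].tolist()) for x in s[1:] if x[4]>25])
d0=cam('side'); a=cv2.imread('pics/side0.png').astype(int); b=cv2.imread('pics/s15.png').astype(int)
df=(abs(a-b).max(-1)>45).astype(np.uint8); df=cv2.morphologyEx(df,cv2.MORPH_OPEN,np.ones((3,3)))
n,l,s,c=cv2.connectedComponentsWithStats(df); print([(x[:5].tolist()) for x in s[1:] if x[4]>25])
st=get_state(); print(st['clock'],np.array(st['joint_velocities']),np.array(st['wrist_force']))
E
```

```text
[[336, 163, 48, 117, 2691], [368, 181, 64, 34, 1164], [437, 209, 8, 5, 34], [402, 217, 27, 13, 244], [429, 217, 14, 18, 169], [387, 232, 41, 43, 872], [318, 234, 17, 40, 386], [329, 257, 15, 33, 276], [483, 269, 12, 21, 180], [459, 273, 13, 21, 185], [446, 275, 12, 20, 188], [349, 277, 13, 11, 99], [400, 277, 19, 24, 265], [186, 286, 233, 194, 3458], [334, 293, 13, 35, 332], [298, 303, 4, 7, 27], [406, 303, 12, 23, 193], [384, 310, 8, 18, 90], [395, 313, 11, 13, 88], [144, 348, 20, 45, 192], [145, 355, 120, 71, 4523], [0, 388, 183, 92, 9014], [262, 397, 145, 83, 4183], [161, 416, 13, 4, 43], [255, 429, 5, 9, 27], [237, 439, 14, 9, 85], [226, 448, 51, 32, 565], [282, 450, 65, 30, 1341]]
[[0, 0, 11, 93, 572], [91, 0, 61, 113, 3637], [166, 0, 17, 4, 66], [196, 0, 183, 65, 5617], [168, 5, 36, 68, 1487], [315, 8, 9, 6, 38], [304, 69, 54, 48, 2118], [180, 89, 6, 8, 38], [52, 100, 96, 111, 4283], [137, 107, 11, 15, 95], [128, 118, 9, 14, 81], [39, 139, 21, 21, 154], [319, 141, 21, 48, 757], [1, 144, 35, 18, 193], [141, 144, 9, 3, 27], [80, 150, 264, 155, 11960], [0, 153, 42, 69, 2043], [276, 212, 19, 7, 105], [301, 213, 28, 6, 119], [0, 227, 28, 41, 912], [302, 264, 47, 7, 287], [17, 268, 60, 20, 415], [280, 347, 38, 79, 2344]]
34.3167 [-0.01  -0.169 -0.388  0.056  0.098  0.041] [-0.297 -0.897 -0.101]
```

In the side view the only difference below the box is the vacated green-module spot (280,347). The other bystanders match, and the rest of the differences are the arm and its shadow.

```bash
python3 -c "
from bench import sign_off; print(sign_off())"
```

```text
the job is handed in; nothing more can be done
None
```

The job is done and handed in at about 34 s, but one wrist-force reading went over the 120 N limit and may count as a failure.

**What I did:** I raised the lid by its handle to about 1.0 rad and pulled the knob until the stay hit its stop past straight. I stood the green-banded module upright on the bay floor, lowering it until the force showed it had touched down. Then I broke the knee with the lid still up and lowered the lid by the handle until it was on its stop.

**The lean:** A vertical hand would have hit the raised handle. I leaned it 13.5° by jogging the arm against its reach limit in free air on the +y side.

**Last checks:**
- **Module:** before the lid came down it stood level at box (53, −29) mm, with its top at z ≈ 102 mm, which fits standing on the 35 mm floor. I could not see it once the lid was shut.
- **Lid:** both cameras put it flat at z ≈ 128 mm, as at the start.
- **Knob:** back at its shut position.
- **Hand:** clear of everything, with wrist force near zero.
- **Bystanders:** in the side view, comparing start and end, nothing else had visibly moved. In the top view the arm and its shadow hid part of the bench.

**What went wrong:**
- **Force limit:** one wrist-force reading, at 13.7 s, came to about 150 N while I was leaning the hand against the elbow's range limit. It was back near zero in the next reading. I saw no sign of contact and took it for a jolt at the stop.
- **First handle grip:** it was a few millimetres off and showed about 38 N sideways before I corrected it.

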